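Put the hex drivers back on their clip rail after a laptop repair

TASK

The laptop repair is done, so tidy up the small kit. First move the eraser from the coaster on to the near block of sticky notes, then stand the round screw tin upright in the middle of the coaster so that no edge overhangs. Also click every hex driver lying about into its own colour-marked clip on the rail, so that they lie in size order with the shortest at the left: each with its handle centred across the two bars, pushed fully down on both, its tip pointing away from you; leave the clips of missing drivers empty and leave the remote and the card reader where they are.

Things in the scene. Friction and masses are not known exactly. Their poses are not given: they have to be found in the camera images.
- rail: fixed clip rail on the desk: grey base plate 82 x 236 x 6 mm (x, y), 20 mm end blocks; on it two aluminium bars along y, 12 mm wide, 24 mm each side of x = 0, tops at z = 20 mm. Drivers lie along x across both bars in five clips 44 mm apart; 36 mm free between the rows for fingers. Origin: underside, middle between the bars; x away from the robot, y left along the rail
- clip1 (a point): place of the red driver's handle centre when fully clicked in: clip 1 from the left (red strip on the base plate's robot side), midway between the bars, 26 mm above the desk; axes as the rail's. Over each bar stand two sprung slippery white rollers, tops at 35 mm, 11 mm apart; a handle pushed straight down spreads them (8 to 12 N), then they close over it; pulled up with 10 N it comes out
- clip2 (a point): place of the orange driver's handle centre when fully clicked in: clip 2 from the left (orange strip on the base plate's robot side), midway between the bars, 26 mm above the desk; axes as the rail's. Works as clip1 does
- clip3 (a point): place of the yellow driver's handle centre when fully clicked in: clip 3 from the left (yellow strip on the base plate's robot side), midway between the bars, 26 mm above the desk; axes as the rail's. Works as clip1 does
- clip4 (a point): place of the green driver's handle centre when fully clicked in: clip 4 from the left (green strip on the base plate's robot side), midway between the bars, 26 mm above the desk; axes as the rail's. Works as clip1 does
- clip5 (a point): place of the blue driver's handle centre when fully clicked in: clip 5 from the left (blue strip on the base plate's robot side), midway between the bars, 26 mm above the desk; axes as the rail's. Works as clip1 does
- red_mid (a point): centre of the red hex driver's handle, the shortest of the five (some are absent): a flattened red handle 76 mm long, 16 mm wide (along y) and 12 mm thick, edges bevelled, with a thin dark shaft (4 mm thick, 18 mm long) at one end; x points along the driver to the shaft's tip. Lying flat the centre is 6 mm above its support; 24 g
- red_tip (a point): tip of the red driver's shaft, 56 mm from the handle's centre along its x
- orange_mid (a point): centre of the orange hex driver's handle, the second shortest of the five (some are absent): a flattened orange handle 86 mm long, 16 mm wide (along y) and 12 mm thick, edges bevelled, with a thin dark shaft (4 mm thick, 18 mm long) at one end; x points along the driver to the shaft's tip. Lying flat the centre is 6 mm above its support; 27 g
- orange_tip (a point): tip of the orange driver's shaft, 61 mm from the handle's centre along its x
- yellow_mid (a point): centre of the yellow hex driver's handle, the middle size of the five (some are absent): a flattened yellow handle 96 mm long, 16 mm wide (along y) and 12 mm thick, edges bevelled, with a thin dark shaft (4 mm thick, 18 mm long) at one end; x points along the driver to the shaft's tip. Lying flat the centre is 6 mm above its support; 30 g
- yellow_tip (a point): tip of the yellow driver's shaft, 66 mm from the handle's centre along its x
- green_mid (a point): centre of the green hex driver's handle, the second longest of the five (some are absent): a flattened green handle 106 mm long, 16 mm wide (along y) and 12 mm thick, edges bevelled, with a thin dark shaft (4 mm thick, 18 mm long) at one end; x points along the driver to the shaft's tip. Lying flat the centre is 6 mm above its support; 33 g
- green_tip (a point): tip of the green driver's shaft, 71 mm from the handle's centre along its x
- blue_mid (a point): centre of the blue hex driver's handle, the longest of the five (some are absent): a flattened blue handle 116 mm long, 16 mm wide (along y) and 12 mm thick, edges bevelled, with a thin dark shaft (4 mm thick, 18 mm long) at one end; x points along the driver to the shaft's tip. Lying flat the centre is 6 mm above its support; 36 g
- blue_tip (a point): tip of the blue driver's shaft, 76 mm from the handle's centre along its x
- coaster_top (a point): centre of the top of the round coaster (cork face, dark rim), 69 mm across, 8 mm thick, fixed to the desk; z up
- pad_top (a point): centre of the top of the square block of yellow and pink sticky notes within easy reach (not the one at the back by the wall), 75 x 75 mm, top 18 mm above the desk, fixed; x and y along its sides
- tin_mid (a point): centre of the round white screw tin standing alone on the desk with its lid on (not the one at the back): 60 to 62 mm across, about 20 mm high; this point is 10 mm above its underside; z up through the lid; 90 g
- eraser_mid (a point): centre of the blue and white eraser, 22 x 44 x 12 mm, its long side along its y; this point is 5.5 mm above its underside; it starts on the coaster
- remote: small white remote, 105 x 40 x 9 mm, lying at the back left of the keyboard: to be left alone; origin: centre of its underside
- card_reader: black card reader, 34 x 73 x 10 mm, at the right: to be left alone; origin: centre of its underside
Not all that is in view belongs to the job. Leave any blue look-alike of the part that bears pad_top alone.

How it is judged:
On the way, in this order (a step that is already met when the one before it is completed fails the run):
1. the eraser rests on the block of sticky notes (x of eraser_mid in the frame of pad_top between -0.03 and 0.03 m and y of eraser_mid in the frame of pad_top between -0.03 and 0.03 m and z of eraser_mid in the frame of pad_top between 0.002 and 0.014 m), for 0.2 s.
2. the screw tin stands centred on the coaster (horizontal distance between tin_mid and coaster_top below 0.004 m and angle between tin_mid's own z axis and vertical below 0.06 rad and z of tin_mid in the frame of coaster_top between 0.007 and 0.013 m), for 0.2 s.
At the end, for the whole second after the job is handed in: Every driver present rests in its own clip: handle centre within 10 mm across the bars, 4 mm along the rail, 3 mm in height, 0.1 rad in line, tip away. Tin level on the coaster, centres within 4 mm. Eraser at rest on the pad, within 30 mm of its middle along each side (all of step 1 and all of step 2 and x of red_mid in the frame of clip1 between -0.01 and 0.01 m and y of red_mid in the frame of clip1 between -0.004 and 0.004 m and z of red_mid in the frame of clip1 between -0.003 and 0.003 m and angle between the x axis of red_mid and the x axis of clip1, either way round below 0.1 rad and x of red_tip in the frame of clip1 above 0.03 m and x of orange_mid in the frame of clip2 between -0.01 and 0.01 m and y of orange_mid in the frame of clip2 between -0.004 and 0.004 m and z of orange_mid in the frame of clip2 between -0.003 and 0.003 m and angle between the x axis of orange_mid and the x axis of clip2, either way round below 0.1 rad and x of orange_tip in the frame of clip2 above 0.03 m and x of yellow_mid in the frame of clip3 between -0.01 and 0.01 m and y of yellow_mid in the frame of clip3 between -0.004 and 0.004 m and z of yellow_mid in the frame of clip3 between -0.003 and 0.003 m and angle between the x axis of yellow_mid and the x axis of clip3, either way round below 0.1 rad and x of yellow_tip in the frame of clip3 above 0.03 m and x of green_mid in the frame of clip4 between -0.01 and 0.01 m and y of green_mid in the frame of clip4 between -0.004 and 0.004 m and z of green_mid in the frame of clip4 between -0.003 and 0.003 m and angle between the x axis of green_mid and the x axis of clip4, either way round below 0.1 rad and x of green_tip in the frame of clip4 above 0.03 m and x of blue_mid in the frame of clip5 between -0.01 and 0.01 m and y of blue_mid in the frame of clip5 between -0.004 and 0.004 m and z of blue_mid in the frame of clip5 between -0.003 and 0.003 m and angle between the x axis of blue_mid and the x axis of clip5, either way round below 0.1 rad and x of blue_tip in the frame of clip5 above 0.03 m); the robot touches nothing.
It fails at once if the remote is moved more than 3 cm (distance of remote from where it was at the start of the episode above 0.03 m).
It fails at once if the card reader is moved more than 3 cm (distance of card_reader from where it was at the start of the episode above 0.03 m).
Of driver_red, driver_orange, driver_yellow, driver_green, driver_blue only 3 to 4 are there at a start; the rules pass over those that are not, and their reading is None.
At some moment in a run one of driver_red, driver_orange, driver_yellow, driver_green, driver_blue, screw_tin may be knocked a few centimetres aside while the robot is not near it.
Once in a run the grip may slacken for a moment while it holds something.
It also fails if it takes over 210 s, if anything falls off the work surface, if the arm or the gripper's body presses on something with over 40 N, if the wrist force passes 120 N, or if a joint passes its speed limit or range.

ROBOT

A 7-joint arm with a two-finger parallel gripper is mounted at the origin on a cart in front of the work surface, level with it; the furniture and walls round the work are solid. World frame = base frame: x ahead of the robot, y to its left, z up, the work surface at z = 0. Lengths are in m, angles in rad, forces in N, time in s.
With the tool pointing down it reaches from about 0.35 to 0.9 m from the base axis. Payload 8.1 kg.
Tool frame: the origin (TCP) lies at the very end of the fingers, on their centre line; the grasp point (between the pads) lies 19 mm behind it; z points along the fingers, y is the line along which they close (so a half turn about z gives the same grasp; the last joint's range is limited). The gripper opens to 92 mm and grips with 3 to 60 N. Pads are 19 mm wide; open, the fingers measure 130 mm over their backs; the gripper's body (75 mm by 190 mm) begins 47 mm behind the grasp point.
Start: joints at [1.12, 0.434, 0.025, 1.573, -0.012, 1.134, -0.075], TCP at [0.213, -0.588, 0.227] pointing down, gripper open.
Joint ranges: [-2.62, 2.62], [-0.44, 2.09], [-1.27, 1.32], [0.08, 2.57], [-1.32, 4.46], [0.12, 2], [-2.74, 2.74]. Speed limits (rad/s): [2.22, 2.22, 3.01, 3.01, 3.14, 3.14, 3.14].

INTERFACE

Orientations are given as a rotation vector (axis times angle).
In Python, from cell import readout, cams, job gives the robot as it stands.
- The arm moves only by the tool drive_tool, never from a script. Its argument "commands" is a list of rows, each a list of 3 entries, a list of its own where there are three numbers: the turn, a rotation vector about the tool's x, y, z in rad, then the shift along the tool's x, y, z in cm, then the gripper's target within -1 to 1 (fully open at 1, half-way at 0, shut at -1). A call has 1 to 20 rows; each row is the pose to reach, as a shift and turn from the pose commanded when the call began, along the tool's axes at that moment; what a row does not reach only later rows make up. A row lasts 1/12 s, in which the tool goes at most 41.7 mm and 7.16 degrees, less where a joint would pass 70% of its speed; a pose out of reach is approached as far as the arm can. A call with a gripper value outside its range is refused whole. The fingers move at their own pace and stop on an object; "newtons" is the grip in N (left out, the last holds). Time passes only in rows, so rows that repeat a pose let the fingers close. It gives the time, the measured TCP pose, the force, the opening and the grip force at its end, in the units of the state.
- readout.observe(): the state, without advancing time (a new reading comes with each control period).
- cams.get_image(name): name is "side" or "top"; returns the picture (400x640x3 uint8, blue, green, red); there is no depth.
- cams.camera_info(name): a dict with "camera_matrix" (3x3 intrinsics, pixels), "k1" (the pictures are not rectified: a ray, as slopes to the right and down, at radius r is drawn at 1 + k1 r^2 times it, then the intrinsics apply), "R" (3x3) and "t" (3): a world point X has camera coordinates R X + t. Camera axes: x right, y down, z forward; pixel columns grow to the right and rows downward; lengths in m; the calibration is good to about 2 mm. A picture is of the moment at which its call begins. camera_info takes no time and is no camera call.
- job.sign_off(): hands the job in; it is judged then, once.
The state is a dict: "clock": time; "joints": joint angles; "dq": joint speeds; "joint_efforts": joint torques, N m; "position": TCP position; "ee_rot": TCP orientation; "force": force on the tool from outside, world axes, zero at the start; "ft_torque": the same for the moment, N m; "width": opening from 0.0 (shut) to 1.0 (fully open); "gripper_force": force on a finger pad.
Only numpy, scipy, OpenCV 4.12 (cv2) and the standard library are available. Lean on these libraries where they do the work, as an engineer would, in place of code of your own. Each camera call takes 0.05 s, during which the arm holds its last target. There are 200 camera calls.

## Working session

There is one attempt and no reset: what is moved stays moved. The work goes in short steps, Python scripts to look and compute and a tool call to move; the robot and the scene stay as the last step left them, time stands still between calls to the robot, and variables do not carry over. Pictures are saved under pics/ and viewed, at most 14 in all, crops included, and the job is handed in when it is done.

Besides the shell and the picture viewer there is one more tool, called as name(argument=value, ...), one argument or row to a line, values as JSON. drive_tool: Moves the arm, as the interface text tells. Its arguments: {"type":"object","properties":{"commands":{"type":"array"},"newtons":{"type":"number"}},"required":["commands"]}

```bash
mkdir -p pics; ls; python3 - <<'E'
from cell import readout,cams
import cv2
print(readout.observe())
for n in("top","side"):
    cv2.imwrite(f"pics/{n}0.png",cams.get_image(n)); print(n,cams.camera_info(n))
E
```

```text
pics
{'clock': 0.0, 'joints': array([ 1.12041828,  0.43521377,  0.02495787,  1.57410455, -0.01160465,
        1.13398743, -0.07510132]), 'dq': array([-0.00215682,  0.00064692, -0.00034473, -0.0019275 , -0.00043509,
       -0.00070311, -0.00095619]), 'joint_efforts': array([-4.65454450e-04, -6.67853236e+01,  9.85095575e-01, -3.14464545e+01,
       -6.04363508e-02,  4.28093970e-02,  1.41577357e-04]), 'position': array([ 0.21278679, -0.58711623,  0.22594763]), 'ee_rot': array([-3.09273814e+00, -5.43185267e-01,  6.28151608e-04]), 'force': array([-0.17846186,  0.73552797,  0.46828054]), 'ft_torque': array([ 0.00464314, -0.03003826, -0.02757855]), 'gripper_force': 0.0, 'width': 1.000054513465681}
top {'camera_matrix': array([[396.81165786,   0.        , 309.63037006],
       [  0.        , 396.81165786, 199.26292106],
       [  0.        ,   0.        ,   1.        ]]), 'k1': -0.08784759731256717, 'R': array([[-0.19763058, -0.98027564, -0.00135154],
       [-0.95819508,  0.1934696 , -0.2107883 ],
       [ 0.20689211, -0.04036317, -0.9775308 ]]), 't': array([0.07231988, 0.56735531, 1.28732707])}
side {'camera_matrix': array([[453.1103615 ,   0.        , 321.68172261],
       [  0.        , 453.1103615 , 198.06755993],
       [  0.        ,   0.        ,   1.        ]]), 'k1': -0.03441665181480853, 'R': array([[ 0.99767274, -0.06420622, -0.02294923],
       [-0.04662364, -0.39680153, -0.91671958],
       [ 0.0497528 ,  0.91565611, -0.39887159]]), 't': array([-0.59844289,  0.07155052,  1.39792026])}
```

View pics/top0.png

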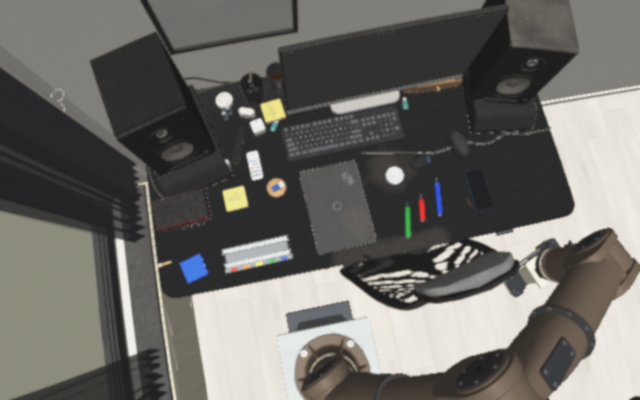

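View pics/side0.png

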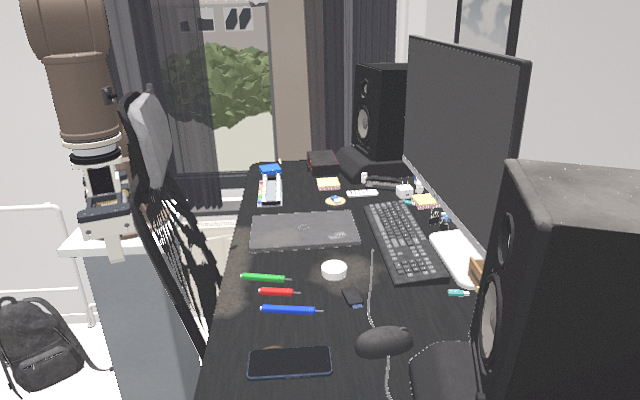

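The top view shows the eraser on the coaster at (276,187), the yellow pad at (234,198), the tin at (395,175) and the rail at about (257,253). Green is at (408,221), red at (422,208) and blue at (438,198). Next I'll enlarge these regions.

```bash
cat > h.py <<'E'
import numpy as np,cv2
from cell import readout,cams
from scipy.spatial.transform import Rotation as Rn
def px2w(n,u,v,z):
    c=cams.camera_info(n);K=c["camera_matrix"];d=np.array([c["k1"],0,0,0.])
    p=cv2.undistortPoints(np.array([[[u,v]]],float),K,d,None,None)[0,0] if 0 else None
    x,y=(u-K[0,2])/K[0,0],(v-K[1,2])/K[1,1]; a,b=x,y
    for _ in range(20):
        s=1+c["k1"]*(a*a+b*b); a,b=x/s,y/s
    C=-c["R"].T@c["t"]; r=c["R"].T@np.array([a,b,1]); return C+r*(z-C[2])/r[2]
def w2px(n,X):
    c=cams.camera_info(n);X=np.asarray(X,float).reshape(-1,3);q=X@c["R"].T+c["t"]
    s=q[:,:2]/q[:,2:];s=s*(1+c["k1"]*(s**2).sum(1))[:,None];K=c["camera_matrix"]
    return s*K[0,0]+K[:2,2]
def crop(n,u0,v0,w,h,k,f,img=None):
    im=cams.get_image(n) if img is None else img
    o=cv2.resize(im[v0:v0+h,u0:u0+w],None,fx=k,fy=k,interpolation=cv2.INTER_CUBIC)
    for i in range(0,w,10):cv2.putText(o,str(u0+i),(i*k,8),0,.3,(0,255,255),1);cv2.line(o,(i*k,10),(i*k,14),(0,255,255))
    for i in range(0,h,10):cv2.putText(o,str(v0+i),(0,i*k+4),0,.3,(0,255,255),1)
    if f:cv2.imwrite("pics/"+f,o)
    return o
def blob(im,h0,h1,box,s=110,v=60):
    "centroid, length dir of largest coloured blob"
    x0,y0,x1,y1=box;hs=cv2.cvtColor(im,cv2.COLOR_BGR2HSV)[y0:y1,x0:x1]
    m=((hs[...,0]>=h0)&(hs[...,0]<=h1)&(hs[...,1]>s)&(hs[...,2]>v)).astype(np.uint8)
    n,l,st,c=cv2.connectedComponentsWithStats(m)
    if n<2:return None
    i=1+np.argmax(st[1:,4]);p=np.argwhere(l==i)[:,::-1]+[x0,y0]
    r=cv2.minAreaRect(p.astype(np.float32))
    return p.mean(0),st[i,4],p
def tool(dw):
    "world shift (m) -> tool cm"
    return np.round(Rn.from_rotvec(readout.observe()["ee_rot"]).inv().apply(dw)*100,2)
E
python3 - <<'E'
from h import *
im=cams.get_image("top");si=cams.get_image("side")
cv2.imwrite("pics/t0.png",im);cv2.imwrite("pics/s0.png",si)
a=crop("top",165,170,135,110,5,None,im);cv2.imwrite("pics/a.png",a)
b=crop("top",375,155,80,90,6,None,im);cv2.imwrite("pics/b.png",b)
o=readout.observe();print(Rn.from_rotvec(o["ee_rot"]).as_matrix())
bx=(380,160,460,245)
for nm,h0,h1,v,sb in(("red",0,8,60,(225,250,340,340)),("green",45,75,60,(225,250,340,340)),("blue",105,130,60,(225,290,340,340))):
  for n,i,box in(("top",im,bx),("side",si,sb)):
    c,k,p=blob(i,h0,h1,box,v=v)
    W=np.array([px2w(n,*q,0.010)[:2] for q in p]);m=W.mean(0);U,S,V=np.linalg.svd(W-m);pr=(W-m)@V[0]
    print(nm,n,c.round(1),k,"mid",m.round(4),"mid-ext",(m+V[0]*(pr.max()+pr.min())/2).round(4),"dir",np.degrees(np.arctan2(V[0,1],V[0,0])).round(1),"len",np.ptp(pr).round(4),np.ptp((W-m)@V[1]).round(4))
E
```

```text
[[ 9.40164058e-01  3.40721851e-01 -4.05550954e-04]
 [ 3.40722080e-01 -9.40163678e-01  8.50043407e-04]
 [-9.16559139e-05 -9.37360424e-04 -9.99999556e-01]]
red top [421.7 208.9] 155 mid [ 0.4689 -0.4246] mid-ext [ 0.4685 -0.4245] dir 168.4 len 0.0791 0.0261
red side [276.2 291. ] 259 mid [ 0.4692 -0.4287] mid-ext [ 0.4689 -0.4286] dir -11.6 len 0.0765 0.0314
green top [407.3 221.2] 187 mid [ 0.4365 -0.3635] mid-ext [ 0.4357 -0.3633] dir 166.8 len 0.1032 0.0221
green side [262.8 277. ] 273 mid [ 0.4355 -0.3681] mid-ext [ 0.4353 -0.368 ] dir -13.9 len 0.1051 0.0294
blue top [438.  197.9] 226 mid [ 0.4956 -0.4925] mid-ext [ 0.4957 -0.4925] dir 170.1 len 0.1172 0.0255
blue side [288. 309.] 458 mid [ 0.496  -0.4969] mid-ext [ 0.4951 -0.4968] dir -10.2 len 0.1171 0.0293
```

View pics/a.png

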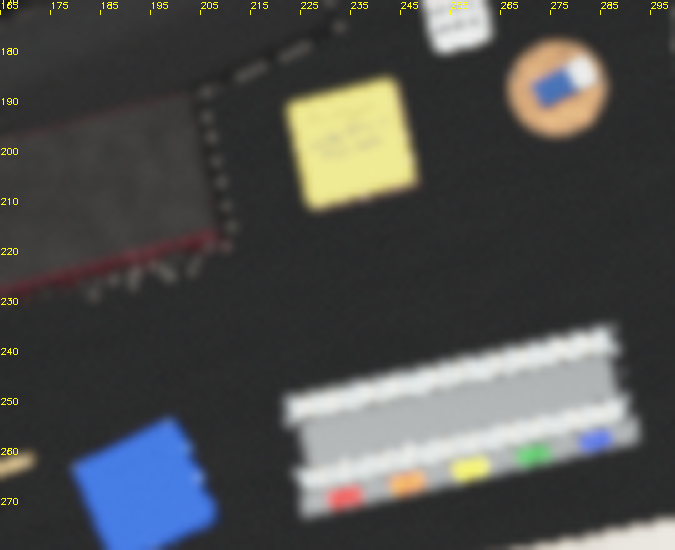

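View pics/b.png

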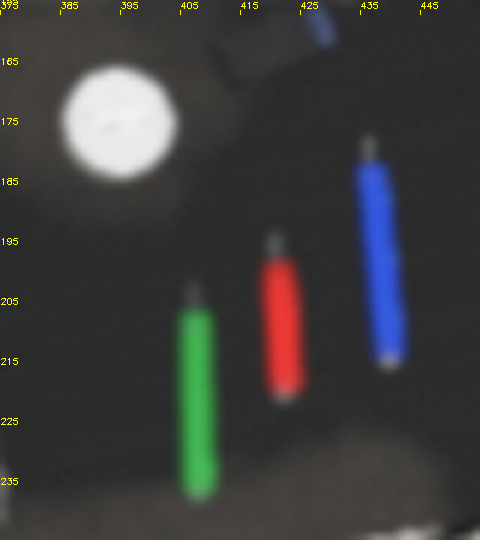

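The crops show the coaster at (275.5,187.5) with the eraser on it, blue end down-left, and the pad at about (235,198). The rail strips run from red (234,269) to blue (284,257). The tin is at (394.5,175), and all three shafts point up in the image, which is +x. Now I'll convert these to world positions.

```bash
python3 - <<'E'
from h import *
im=cv2.imread("pics/t0.png");si=cv2.imread("pics/s0.png")
P=[]
for nm,h0,h1,b in(("red",0,6,(230,263,240,273)),("or",8,18,(241,260,253,270)),("ye",22,36,(252,257,266,269)),("gr",45,80,(266,255,278,266)),("bl",105,130,(278,251,291,263))):
    r=blob(im,h0,h1,b,s=70);w=px2w("top",*r[0],.006);P.append(w[:2]);print(nm,r[0].round(1),r[1],w.round(4))
P=np.array(P);d=(P[0]-P[4]);print("rail dir deg",np.degrees(np.arctan2(d[1],d[0])).round(2),"spacing",np.linalg.norm(d)/4)
def rep(nm,n,i,h0,h1,b,z,s,v=60):
    r=blob(i,h0,h1,b,s=s,v=v);W=np.array([px2w(n,*q,z)[:2] for q in r[2]],np.float32);a=cv2.minAreaRect(W);print(nm,n,r[0].round(1),r[1],"mean",W.mean(0).round(4),"rect",np.round(a,4) if 0 else a);return W
rep("pad","top",im,20,36,(215,180,255,217),.018,60)
rep("pad","side",si,15,36,(305,170,350,200),.018,50,100)
for n,i,b in(("top",im,(260,170,295,205)),("side",si,(318,190,355,212))):
    x0,y0,x1,y1=b; m=(i[y0:y1,x0:x1].max(2)>90); p=np.argwhere(m)[:,::-1]+[x0,y0]
    (c,r)=cv2.minEnclosingCircle(np.array([px2w(n,*q,.008)[:2] for q in p],np.float32));print("coaster",n,np.round(c,4),r)
    for bl,h0,h1,s,v in(("eras blue",100,130,90,60),("eras white",0,180,-1,170)):
        hs=cv2.cvtColor(i,cv2.COLOR_BGR2HSV)[y0:y1,x0:x1]
        mm=(hs[...,0]>=100)&(hs[...,0]<=130)&(hs[...,1]>90) if 'blue' in bl else (hs[...,1]<60)&(hs[...,2]>150)
        p=np.argwhere(mm)[:,::-1]+[x0,y0];W=np.array([px2w(n,*q,.020)[:2] for q in p]);print(bl,n,len(p),W.mean(0).round(4))
for n,i,b in(("top",im,(378,160,412,192)),("side",si,(315,258,353,282))):
    x0,y0,x1,y1=b; m=(i[y0:y1,x0:x1].min(2)>(120 if n=="top" else 150)); p=np.argwhere(m)[:,::-1]+[x0,y0]
    W=np.array([px2w(n,*q,.020)[:2] for q in p],np.float32)
    (c,r)=cv2.minEnclosingCircle(W);print("tin",n,np.round(c,4),r,W.mean(0).round(4))
c,r=(235,198),0
E
```

```text
red [233.6 269.4] 29 [0.3924 0.2606 0.006 ]
or [246.  266.6] 31 [0.3937 0.217  0.006 ]
ye [258.8 263.8] 28 [0.3944 0.1722 0.006 ]
gr [271.4 260.8] 21 [0.3962 0.1277 0.006 ]
bl [283.7 258. ] 26 [0.3973 0.0847 0.006 ]
rail dir deg 91.58 spacing 0.04398498033126372
pad top [234.6 198. ] 577 mean [0.6363 0.2148] rect ((0.6357661485671997, 0.2143627405166626), (0.08724873512983322, 0.08732255548238754), 3.060004234313965)
pad side [324.5 177.4] 23 mean [0.6271 0.2551] rect ((0.6267934441566467, 0.25464776158332825), (0.0740085318684578, 0.022516028955578804), 17.04733657836914)
coaster top [0.6693 0.0798] 0.06135716289281845
eras blue top 23 [0.6455 0.0664]
eras white top 79 [0.6665 0.0706]
coaster side [0.6514 0.072 ] 0.10301937162876129Traceback (most recent call last):
  File "<stdin>", line 17, in <module>
  File "h.py", line 5, in px2w
    c=cams.camera_info(n);K=c["camera_matrix"];d=np.array([c["k1"],0,0,0.])
ValueError: time passes only in moves, steps and waits
```

```bash
sed -i 's/^def px2w/from functools import lru_cache\n@lru_cache\ndef ci(n): return cams.camera_info(n)\ndef px2w/; s/c=cams.camera_info(n)/c=ci(n)/' h.py
python3 - <<'E'
from h import *
im=cv2.imread("pics/t0.png");si=cv2.imread("pics/s0.png")
for uv in((255,244.5),(257.5,258.5)):print("row",uv,px2w("top",*uv,.033).round(4))
def rep(nm,n,i,b,z,f):
    x0,y0,x1,y1=b;s=i[y0:y1,x0:x1];hs=cv2.cvtColor(s,cv2.COLOR_BGR2HSV).astype(int);m=f(hs[...,0],hs[...,1],hs[...,2]).astype(np.uint8)
    k,l,st,_=cv2.connectedComponentsWithStats(m);j=1+np.argmax(st[1:,4]);p=np.argwhere(l==j)[:,::-1]+[x0,y0]
    W=np.array([px2w(n,*q,z)[:2] for q in p],np.float32);c,r=cv2.minEnclosingCircle(W);a=cv2.minAreaRect(W)
    print(nm,n,p.mean(0).round(1),len(p),"mean",W.mean(0).round(4),"circ",np.round(c,4),round(r,4),"rect",np.round(a[0],4),np.round(a[1],3),round(a[2],1))
fb=lambda h,s,v:(h>98)&(h<130)&(s>80); fw=lambda h,s,v:(s<50)&(v>150); fc=lambda h,s,v:v>100
for n,i,b,bt in(("top",im,(260,172,290,203),(378,160,412,192)),("side",si,(320,192,352,211),(315,256,353,284))):
    rep("coaster",n,i,b,.008,fc);rep("er blue",n,i,b,.020,fb);rep("er white",n,i,b,.020,fw)
    rep("er all",n,i,b,.020,lambda h,s,v:fb(h,s,v)|fw(h,s,v))
    rep("tin",n,i,bt,.018,lambda h,s,v:(v>(110 if n=="top" else 130))&(s<60))
print(w2px("side",[[.636,.215,.018],[.4455,.1715,.035]]))
E
```

```text
row (255, 244.5) [0.459  0.1704 0.033 ]
row (257.5, 258.5) [0.4108 0.1702 0.033 ]
coaster top [276.  187.2] 318 mean [0.6483 0.0651] circ [0.6486 0.065 ] 0.0363 rect [0.6481 0.0643] [0.07  0.071] 34.7
er blue top [275.5 187. ] 26 mean [0.6462 0.0663] circ [0.6462 0.0663] 0.0114 rect [0.6462 0.0663] [0.018 0.015] 79.6
er white top [278.5 185. ] 46 mean [0.6511 0.0545] circ [0.6466 0.059 ] 0.0236 rect [0.649  0.0597] [0.023 0.046] 16.0
er all top [277.4 185.8] 72 mean [0.6494 0.0587] circ [0.6466 0.059 ] 0.0236 rect [0.649  0.0597] [0.023 0.046] 16.0
tin top [394.3 175. ] 291 mean [ 0.6067 -0.3567] circ [ 0.6066 -0.3568] 0.0353 rect [ 0.6069 -0.3558] [0.066 0.069] 32.9
coaster side [334.9 200.3] 180 mean [0.6479 0.0678] circ [0.6463 0.0708] 0.0428 rect [0.6483 0.0707] [0.082 0.066] 83.6
er blue side [333.5 196.6] 22 mean [0.6438 0.0704] circ [0.6446 0.0675] 0.0177 rect [0.6449 0.0684] [0.019 0.033] 5.7
er white side [334.8 200.9] 91 mean [0.6447 0.0357] circ [0.6449 0.0358] 0.0327 rect [0.6434 0.0376] [0.065 0.055] 40.1
er all side [334.5 200.1] 113 mean [0.6445 0.0424] circ [0.6428 0.0439] 0.0408 rect [0.6467 0.0419] [0.075 0.059] 55.9
tin side [333.8 269.6] 504 mean [ 0.6059 -0.3644] circ [ 0.6058 -0.3644] 0.0492 rect [ 0.606  -0.3649] [0.097 0.064] 84.1
[[327.79829682 181.30248632]
 [273.64348115 183.76657553]]
```

```bash
python3 - <<'E'
from h import *
def tri(a,b):
    C=[];D=[]
    for n,p in(("top",a),("side",b)):
        q=px2w(n,*p,0);c=ci(n);o=-c["R"].T@c["t"];d=q-o;C.append(o);D.append(d/np.linalg.norm(d))
    A=np.stack([D[0],-D[1]],1);s=np.linalg.lstsq(A,C[1]-C[0],rcond=None)[0];return (C[0]+s[0]*D[0]).round(3),(C[1]+s[1]*D[1]).round(3)
print(tri((468,275),(152,140)),tri((515,258),(140,95)))
si=cv2.imread("pics/s0.png");im=cv2.imread("pics/t0.png")
a=crop("side",245,155,110,60,7,None,si);b=crop("top",160,175,0+110,0,7,None,im) if 0 else None
cv2.imwrite("pics/c.png",a)
p=[(x,y,z) for z in(0,.1,.2,.3) for x in(.35,) for y in(-.15,-.3,-.45,-.6)]
E
```

```text
(array([ 0.232, -0.387,  0.362]), array([ 0.239, -0.385,  0.361])) (array([ 0.252, -0.467,  0.467]), array([ 0.257, -0.465,  0.466]))
```

View pics/c.png

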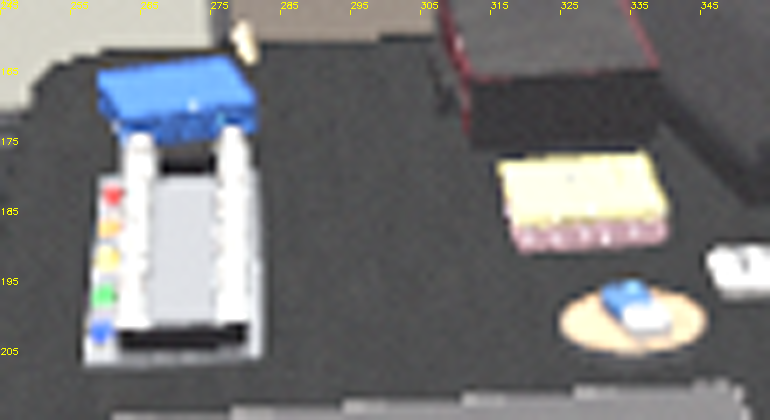

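The rail's end blocks are low and black, and the blue look-alike block sits behind the rail's left end. The chair back stands about 0.47 m high at (0.25,-0.47), so I'll rise well above it before turning left.

drive_tool(
  commands=[
    [[0, 0, 0], [0, 0, -37], 0.2],
    [[0, 0, 0], [0, 0, -37], 0.2],
    [[0, 0, 0], [0, 0, -37], 0.2],
    [[0, 0, 0], [0, 0, -37], 0.2],
    [[0, 0, 0], [0, 0, -37], 0.2],
    [[0, 0, 0], [0, 0, -37], 0.2],
    [[0, 0, 0], [0, 0, -37], 0.2],
    [[0, 0, 0], [0, 0, -37], 0.2],
    [[0, 0, 0], [0, 0, -37], 0.2],
    [[0, 0, 0], [0, 0, -37], 0.2],
    [[0, 0, 0], [0, 0, -37], 0.2],
    [[0, 0, 0], [0, 0, -37], 0.2],
  ],
  newtons=25,
)

```text
clock: 1.2
position: [0.2124, -0.5856, 0.5914]
ee_rot: [3.089, 0.542, 0.0]
force: [0.0, -0.5, 0.1]
width: 0.596
gripper_force: 0.0
```

drive_tool(
  commands=[
    [[0, 0, -1.518], [63, -46, 0], 0.2],
    [[0, 0, -1.518], [63, -46, 0], 0.2],
    [[0, 0, -1.518], [63, -46, 0], 0.2],
    [[0, 0, -1.518], [63, -46, 0], 0.2],
    [[0, 0, -1.518], [63, -46, 0], 0.2],
    [[0, 0, -1.518], [63, -46, 0], 0.2],
    [[0, 0, -1.518], [63, -46, 0], 0.2],
    [[0, 0, -1.518], [63, -46, 0], 0.2],
    [[0, 0, -1.518], [63, -46, 0], 0.2],
    [[0, 0, -1.518], [63, -46, 0], 0.2],
    [[0, 0, -1.518], [63, -46, 0], 0.2],
    [[0, 0, -1.518], [63, -46, 0], 0.2],
    [[0, 0, -1.518], [63, -46, 0], 0.2],
    [[0, 0, -1.518], [63, -46, 0], 0.2],
    [[0, 0, -1.518], [63, -46, 0], 0.2],
    [[0, 0, -1.518], [63, -46, 0], 0.2],
    [[0, 0, -1.518], [63, -46, 0], 0.2],
    [[0, 0, -1.518], [63, -46, 0], 0.2],
    [[0, 0, -1.518], [63, -46, 0], 0.2],
    [[0, 0, -1.518], [63, -46, 0], 0.2],
  ],
)

```text
clock: 2.87
position: [0.6445, 0.0603, 0.5802]
ee_rot: [1.868, 2.514, -0.002]
force: [1.2, -1.9, -0.6]
width: 0.599
gripper_force: 0.0
```

drive_tool(
  commands=[
    [[0, 0, 0], [0, 0.4, 46], 0.2],
    [[0, 0, 0], [0, 0.4, 46], 0.2],
    [[0, 0, 0], [0, 0.4, 46], 0.2],
    [[0, 0, 0], [0, 0.4, 46], 0.2],
    [[0, 0, 0], [0, 0.4, 46], 0.2],
    [[0, 0, 0], [0, 0.4, 46], 0.2],
    [[0, 0, 0], [0, 0.4, 46], 0.2],
    [[0, 0, 0], [0, 0.4, 46], 0.2],
    [[0, 0, 0], [0, 0.4, 46], 0.2],
    [[0, 0, 0], [0, 0.4, 46], 0.2],
    [[0, 0, 0], [0, 0.4, 46], 0.2],
    [[0, 0, 0], [0, 0.4, 46], 0.2],
    [[0, 0, 0], [0, 0.4, 46], 0.2],
    [[0, 0, 0], [0, 0.4, 46], 0.2],
    [[0, 0, 0], [0, 0.4, 46], 0.2],
  ],
)

```text
clock: 4.12
position: [0.655, 0.0602, 0.1253]
ee_rot: [1.862, 2.512, 0.009]
force: [1.1, -0.1, -0.2]
width: 0.599
gripper_force: 0.0
```

```bash
python3 - <<'E'
from h import *
o=readout.observe();print(o["position"],tool(np.array([.649,.0605,.013])-o["position"]),o["joints"].round(2))
a=crop("top",220,140,100,75,6,None);b=crop("side",285,140,100,75,4,None)
b=cv2.resize(b,(600,450));cv2.imwrite("pics/d.png",cv2.resize(np.hstack([a,b]),(800,300)))
E
```

```text
[0.65496306 0.06018278 0.12526973] [ 0.3  -0.71 11.22] [-0.32  0.57  0.22  1.63 -0.14  0.94  0.24]
```

View pics/d.png

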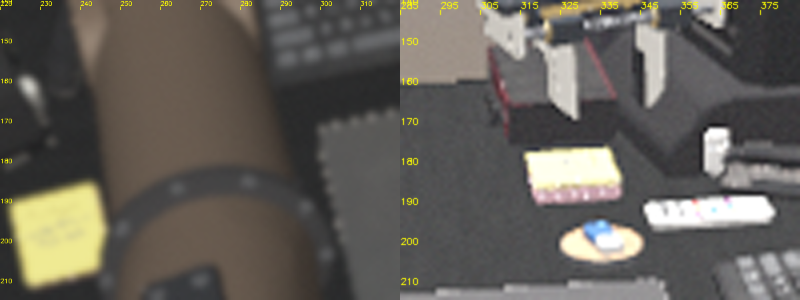

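The side view shows the fingers open above the eraser and clear of the pad. The arm blocks the top view here. I'll descend and grip.

drive_tool(
  commands=[
    [[0, 0, 0], [0.3, -0.6, 8], 0.2],
    [[0, 0, 0], [0.3, -0.6, 8], 0.2],
    [[0, 0, 0], [0.3, -0.6, 8], 0.2],
    [[0, 0, 0], [0.3, -0.6, 11.2], 0.2],
    [[0, 0, 0], [0.3, -0.6, 11.2], 0.2],
    [[0, 0, 0], [0.3, -0.6, 11.2], 0.2],
    [[0, 0, 0], [0.3, -0.6, 11.2], -0.9],
    [[0, 0, 0], [0.3, -0.6, 11.2], -0.9],
    [[0, 0, 0], [0.3, -0.6, 11.2], -0.9],
    [[0, 0, 0], [0.3, -0.6, 11.2], -0.9],
    [[0, 0, 0], [0.3, -0.6, 11.2], -0.9],
    [[0, 0, 0], [0.3, -0.6, 11.2], -0.9],
    [[0, 0, 0], [0.3, -0.6, 11.2], -0.9],
    [[0, 0, 0], [0.3, -0.6, 11.2], -0.9],
  ],
)

```text
clock: 5.38
position: [0.6482, 0.0606, 0.0106]
ee_rot: [1.864, 2.514, 0.005]
force: [-1.5, 0.0, 4.9]
width: 0.224
gripper_force: 25.0
```

drive_tool(
  commands=[
    [[0, 0, 0], [0, 0, -7], -0.9],
    [[0, 0, 0], [0, 0, -7], -0.9],
    [[0, 0, 0], [0, 0, -7], -0.9],
    [[0, 0, 0], [15.1, 3.3, -7], -0.9],
    [[0, 0, 0], [15.1, 3.3, -7], -0.9],
    [[0, 0, 0], [15.1, 3.3, -7], -0.9],
    [[0, 0, 0], [15.1, 3.3, -7], -0.9],
    [[0, 0, 0], [15.1, 3.3, -7], -0.9],
    [[0, 0, 0], [15.1, 3.3, -7], -0.9],
    [[0, 0, 0], [15.1, 3.3, -7], -0.9],
    [[0, 0, 0], [15.1, 3.3, -2.5], -0.9],
    [[0, 0, 0], [15.1, 3.3, -2.5], -0.9],
    [[0, 0, 0], [15.1, 3.3, -2.5], -0.9],
  ],
)

```text
clock: 6.47
position: [0.634, 0.2119, 0.0324]
ee_rot: [1.868, 2.513, -0.004]
force: [0.2, -0.5, 0.2]
width: 0.221
gripper_force: 25.0
```

drive_tool(
  commands=[
    [[0, 0, 0], [0, 0, 1.1], -0.9],
    [[0, 0, 0], [0, 0, 1.1], -0.9],
    [[0, 0, 0], [0, 0, 1.1], -0.9],
    [[0, 0, 0], [0, 0, 1.1], -0.1],
    [[0, 0, 0], [0, 0, 1.1], -0.1],
    [[0, 0, 0], [0, 0, 1.1], -0.1],
    [[0, 0, 0], [0, 0, 1.1], -0.1],
    [[0, 0, 0], [0, 0, -10], -0.1],
    [[0, 0, 0], [0, 0, -10], -0.1],
    [[0, 0, 0], [0, 0, -10], -0.1],
    [[0, 0, 0], [0, 0, -10], -0.1],
  ],
)

```text
clock: 7.38
position: [0.6381, 0.2164, 0.1417]
ee_rot: [1.861, 2.51, 0.019]
force: [1.5, -0.3, -0.4]
width: 0.45
gripper_force: 0.0
```

```bash
python3 - <<'E'
from h import *
o=readout.observe();print(o["position"],o["width"],o["joints"].round(2))
a=crop("top",370,140,100,100,3,None);b=crop("side",225,150,150,175,3,None)
cv2.imwrite("pics/e.png",np.hstack([np.vstack([a,np.zeros((225,300,3),np.uint8)]),b]))
E
```

```text
[0.63810935 0.2164296  0.14173915] 0.4495840200934014 [-0.56  0.58  0.23  1.57 -0.14  0.99  0.01]
```

View pics/e.png

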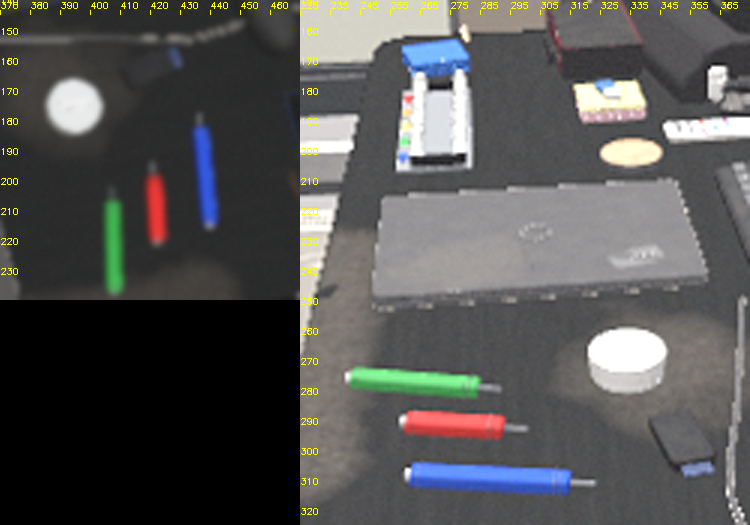

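Side view: the eraser rests on the pad, the coaster is clear, and the tin and drivers haven't moved. Next is the tin.

drive_tool(
  commands=[
    [[0, 0, 0], [-54, -19.6, -12], 1],
    [[0, 0, 0], [-54, -19.6, -12], 1],
    [[0, 0, 0], [-54, -19.6, -12], 1],
    [[0, 0, 0], [-54, -19.6, -12], 1],
    [[0, 0, 0], [-54, -19.6, -12], 1],
    [[0, 0, 0], [-54, -19.6, -12], 1],
    [[0, 0, 0], [-54, -19.6, -12], 1],
    [[0, 0, 0], [-54, -19.6, -12], 1],
    [[0, 0, 0], [-54, -19.6, -12], 1],
    [[0, 0, 0], [-54, -19.6, -12], 1],
    [[0, 0, 0], [-54, -19.6, -12], 1],
    [[0, 0, 0], [-54, -19.6, -12], 1],
    [[0, 0, 0], [-54, -19.6, -12], 1],
    [[0, 0, 0], [-54, -19.6, -12], 1],
    [[0, 0, 0], [-54, -19.6, -12], 1],
    [[0, 0, 0], [-54, -19.6, -12], 1],
    [[0, 0, 0], [-54, -19.6, -12], 1],
    [[0, 0, 0], [-54, -19.6, -12], 1],
  ],
)

```text
clock: 8.98
position: [0.6028, -0.3557, 0.2555]
ee_rot: [1.863, 2.518, 0.005]
force: [-1.6, 1.0, -0.1]
width: 0.999
gripper_force: 0.0
```

```bash
python3 - <<'E'
from h import *
o=readout.observe();print(o["position"],Rn.from_rotvec(o["ee_rot"]).as_matrix().round(3),o["joints"].round(2),o["dq"].round(2))
s=cams.get_image("side");cv2.imwrite("pics/f.png",crop("side",220,150,160,130,5,None,s))
print(tool(np.array([.6065,-.358,.006])-o["position"]))
for uv in((341,290),(346,287),(363,303),(352,308)):print(px2w("side",*uv,.01).round(3))
E
```

```text
[ 0.60275164 -0.35572938  0.2554726 ] [[-0.292  0.956  0.01 ]
 [ 0.956  0.293 -0.003]
 [-0.006  0.008 -1.   ]] [ 0.26  0.55  0.33  1.35 -0.18  1.26  0.9 ] [-0.01 -0.01 -0.   -0.    0.    0.   -0.  ]
[-0.18  0.08 24.95]
[ 0.616 -0.439  0.01 ]
[ 0.628 -0.428  0.01 ]
[ 0.658 -0.491  0.01 ]
[ 0.632 -0.506  0.01 ]
```

View pics/f.png

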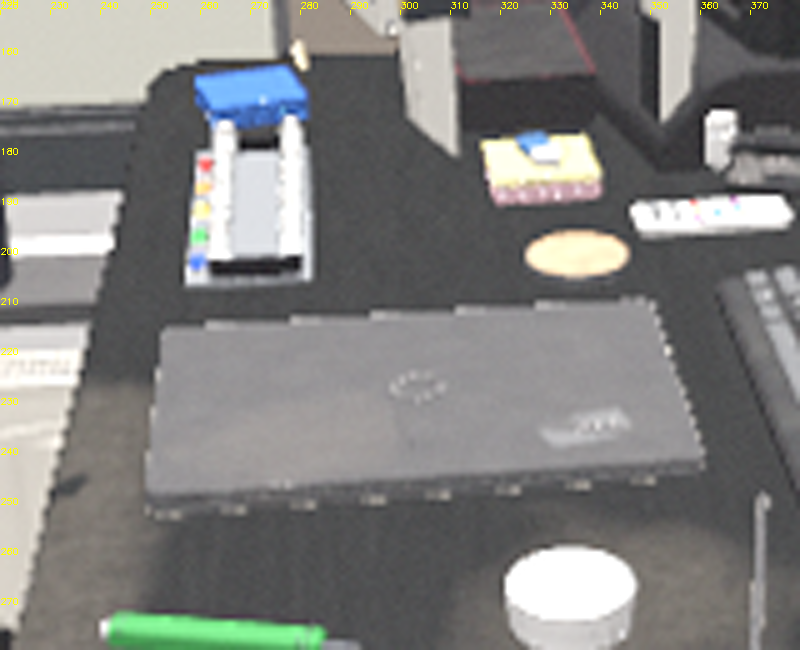

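Side view: the fingers straddle the tin, and the coaster is empty at (335,200). Descending to grip the tin.

drive_tool(
  commands=[
    [[0, 0, 0], [-0.2, 0.1, 20], 1],
    [[0, 0, 0], [-0.2, 0.1, 20], 1],
    [[0, 0, 0], [-0.2, 0.1, 20], 1],
    [[0, 0, 0], [-0.2, 0.1, 20], 1],
    [[0, 0, 0], [-0.2, 0.1, 20], 1],
    [[0, 0, 0], [-0.2, 0.1, 20], 1],
    [[0, 0, 0], [-0.2, 0.1, 24.6], 1],
    [[0, 0, 0], [-0.2, 0.1, 24.6], 1],
    [[0, 0, 0], [-0.2, 0.1, 24.6], 1],
    [[0, 0, 0], [-0.2, 0.1, 24.6], 1],
    [[0, 0, 0], [-0.2, 0.1, 24.6], -0.5],
    [[0, 0, 0], [-0.2, 0.1, 24.6], -0.5],
    [[0, 0, 0], [-0.2, 0.1, 24.6], -0.5],
    [[0, 0, 0], [-0.2, 0.1, 24.6], -0.5],
    [[0, 0, 0], [-0.2, 0.1, 24.6], -0.5],
    [[0, 0, 0], [-0.2, 0.1, 24.6], -0.5],
    [[0, 0, 0], [-0.2, 0.1, 24.6], -0.5],
  ],
  newtons=30,
)

```text
clock: 10.45
position: [0.6071, -0.3607, 0.0115]
ee_rot: [1.863, 2.514, 0.005]
force: [-1.5, 1.2, 5.8]
width: 0.642
gripper_force: 30.0
```

drive_tool(
  commands=[
    [[0, 0, 0], [0, 0, -10], -0.5],
    [[0, 0, 0], [0, 0, -10], -0.5],
    [[0, 0, 0], [0, 0, -10], -0.5],
    [[0, 0, 0], [39.2, 16.4, -10], -0.5],
    [[0, 0, 0], [39.2, 16.4, -10], -0.5],
    [[0, 0, 0], [39.2, 16.4, -10], -0.5],
    [[0, 0, 0], [39.2, 16.4, -10], -0.5],
    [[0, 0, 0], [39.2, 16.4, -10], -0.5],
    [[0, 0, 0], [39.2, 16.4, -10], -0.5],
    [[0, 0, 0], [39.2, 16.4, -10], -0.5],
    [[0, 0, 0], [39.2, 16.4, -10], -0.5],
    [[0, 0, 0], [39.2, 16.4, -10], -0.5],
    [[0, 0, 0], [39.2, 16.4, -10], -0.5],
    [[0, 0, 0], [39.2, 16.4, -10], -0.5],
    [[0, 0, 0], [39.2, 16.4, -10], -0.5],
    [[0, 0, 0], [39.2, 16.4, -10], -0.5],
    [[0, 0, 0], [39.2, 16.4, -2.5], -0.5],
    [[0, 0, 0], [39.2, 16.4, -2.5], -0.5],
    [[0, 0, 0], [39.2, 16.4, -2.5], -0.5],
    [[0, 0, 0], [39.2, 16.4, -2.5], -0.5],
  ],
)

```text
clock: 12.12
position: [0.6479, 0.0599, 0.0331]
ee_rot: [1.868, 2.514, -0.002]
force: [0.0, 0.4, -0.6]
width: 0.64
gripper_force: 30.0
```

```bash
python3 - <<'E'
from h import *
o=readout.observe();print(o["position"],o["width"],o["gripper_force"],tool(np.array([.649,.0625,.0205])-o["position"]))
s=cams.get_image("side");cv2.imwrite("pics/g_raw.png",s);cv2.imwrite("pics/g.png",crop("side",285,150,100,75,8,None,s))
E
```

```text
[0.64788274 0.05988426 0.03311992] 0.63984723530383 29.99560296535492 [0.23 0.18 1.26]
```

View pics/g.png

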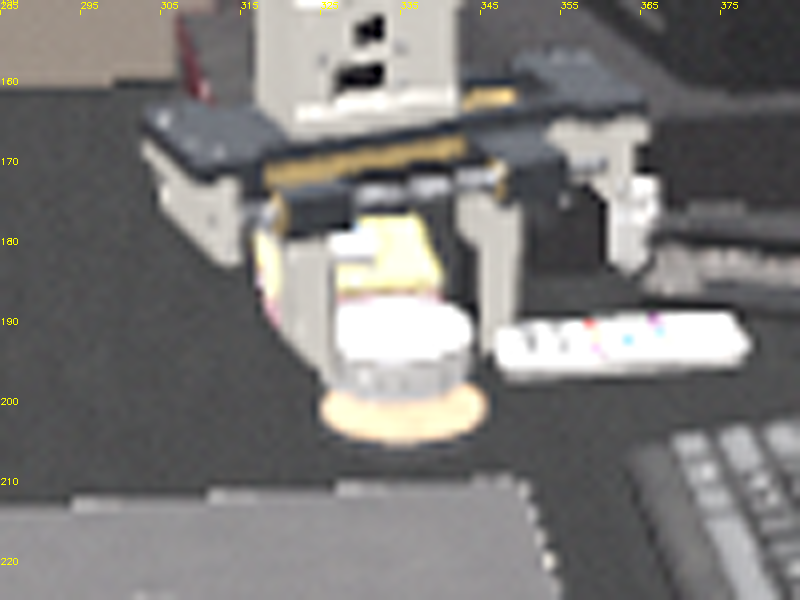

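```bash
python3 - <<'E'
from h import *
s=cv2.imread("pics/g_raw.png");f=cv2.imread("pics/s0.png")
print("tin",px2w("side",334.8,190.3,.0416),"coaster",px2w("side",335.1,200.2,.008))
# bottom edge: row profile of tin wall bottom & coaster front
for u in range(322,350,2):print(u,[int(x) for x in s[184:208,u].mean(1)])
E
```

```text
tin [0.64836057 0.07194818 0.0416    ] coaster [0.64860255 0.06796266 0.008     ]
322 [201, 202, 202, 201, 199, 203, 213, 215, 203, 183, 123, 78, 77, 82, 79, 78, 84, 79, 77, 81, 81, 77, 79, 80]
324 [203, 203, 203, 203, 203, 201, 203, 202, 203, 204, 204, 176, 93, 72, 81, 76, 75, 75, 79, 78, 82, 79, 80, 81]
326 [150, 150, 151, 151, 150, 161, 172, 174, 173, 175, 179, 180, 191, 200, 187, 224, 243, 242, 229, 152, 85, 84, 80, 80]
328 [248, 242, 175, 202, 255, 255, 255, 255, 255, 255, 244, 203, 197, 198, 208, 232, 243, 243, 243, 234, 154, 93, 89, 79]
330 [248, 239, 194, 222, 255, 255, 255, 255, 255, 255, 255, 198, 229, 235, 208, 206, 232, 243, 242, 238, 202, 96, 95, 79]
332 [247, 236, 180, 254, 255, 255, 255, 255, 255, 255, 255, 226, 210, 196, 189, 209, 225, 236, 241, 241, 226, 120, 90, 88]
334 [245, 231, 194, 255, 255, 255, 255, 255, 255, 255, 255, 235, 207, 206, 205, 205, 224, 234, 238, 241, 232, 165, 95, 93]
336 [245, 226, 180, 255, 255, 255, 255, 255, 255, 255, 255, 203, 206, 200, 196, 202, 227, 237, 234, 236, 228, 160, 94, 87]
338 [244, 217, 204, 234, 255, 255, 255, 255, 255, 255, 255, 187, 200, 197, 196, 206, 232, 238, 238, 241, 224, 111, 93, 86]
340 [138, 129, 102, 120, 255, 255, 255, 255, 255, 255, 202, 190, 183, 176, 181, 203, 231, 238, 241, 241, 202, 87, 93, 73]
342 [60, 61, 58, 53, 117, 255, 255, 255, 255, 230, 189, 191, 191, 190, 223, 239, 237, 235, 241, 230, 116, 97, 89, 77]
344 [95, 91, 94, 79, 46, 46, 87, 124, 114, 78, 94, 91, 82, 73, 143, 229, 244, 238, 207, 117, 83, 83, 77, 79]
346 [205, 204, 204, 204, 205, 205, 203, 200, 211, 195, 101, 69, 69, 76, 77, 74, 80, 84, 79, 81, 82, 81, 79, 76]
348 [207, 209, 209, 209, 209, 197, 203, 255, 255, 255, 255, 255, 168, 122, 76, 80, 79, 77, 84, 81, 83, 82, 81, 83]
```

```bash
python3 - <<'E'
from h import *
s0=cv2.imread("pics/e.png")
f=cams.get_image("top")
s=cv2.imread("pics/g_raw.png")
for v in(199,199.5,200):print("tin front bottom->centre y",v,px2w("side",335,v,.0216)[1]+.0305*1.0)
for v in(194.3,194.8,186.5,187):print("tin top front/back",v,px2w("side",335,v,.0416)[1])
for v in(204,204.5,205):print("coaster front->centre",v,px2w("side",335,v,.008)[1]+.0345)
E
```

```text
tin front bottom->centre y 199 0.07735925867765817
tin front bottom->centre y 199.5 0.07335909885146366
tin front bottom->centre y 200 0.06937899556802288
tin top front/back 194.3 0.03867183250609929
tin top front/back 194.8 0.03461821485115024
tin top front/back 186.5 0.10473318999781367
tin top front/back 187 0.10033251001971477
coaster front->centre 204 0.07226696057219664
coaster front->centre 204.5 0.06837267108152847
coaster front->centre 205 0.06449742025144037
```

Side view: the tin is held level over the coaster, with centres within about 2 mm at (335,190.5) and (335,200). I'll lower it here, release, and check from the top.

drive_tool(
  commands=[
    [[0, 0, 0], [0, 0, 1], -0.5],
    [[0, 0, 0], [0, 0, 1.3], -0.5],
    [[0, 0, 0], [0, 0, 1.3], -0.5],
    [[0, 0, 0], [0, 0, 1.3], -0.5],
    [[0, 0, 0], [0, 0, 1.3], 0.9],
    [[0, 0, 0], [0, 0, 1.3], 0.9],
    [[0, 0, 0], [0, 0, 1.3], 0.9],
    [[0, 0, 0], [0, 0, 1.3], 0.9],
    [[0, 0, 0], [0, 0, -15], 0.9],
    [[0, 0, 0], [0, 0, -15], 0.9],
    [[0, 0, 0], [0, 0, -15], 0.9],
    [[0, 0, 0], [0, 0, -15], 0.9],
    [[0, 0, 0], [0, 0, -15], 0.9],
  ],
)

```text
clock: 13.3
position: [0.652, 0.063, 0.1931]
ee_rot: [1.859, 2.507, 0.019]
force: [1.3, -0.7, 0.1]
width: 0.95
gripper_force: 0.0
```

drive_tool(
  commands=[
    [[0, 0, 0], [-30, -25, -12], 0.2],
    [[0, 0, 0], [-30, -25, -12], 0.2],
    [[0, 0, 0], [-30, -25, -12], 0.2],
    [[0, 0, 0], [-30, -25, -12], 0.2],
    [[0, 0, 0], [-30, -25, -12], 0.2],
    [[0, 0, 0], [-30, -25, -12], 0.2],
    [[0, 0, 0], [-30, -25, -12], 0.2],
    [[0, 0, 0], [-30, -25, -12], 0.2],
    [[0, 0, 0], [-30, -25, -12], 0.2],
    [[0, 0, 0], [-30, -25, -12], 0.2],
    [[0, 0, 0], [-30, -25, -12], 0.2],
    [[0, 0, 0], [-30, -25, -12], 0.2],
  ],
)

```text
clock: 14.3
position: [0.4934, -0.2986, 0.3051]
ee_rot: [1.869, 2.508, 0.004]
force: [0.3, 1.6, 0.1]
width: 0.601
gripper_force: 0.0
```

```bash
python3 - <<'E'
from h import *
im=cams.get_image("top");si=cams.get_image("side");o=readout.observe();print(o["clock"],o["position"],o["joints"].round(2))
cv2.imwrite("pics/t1.png",im);cv2.imwrite("pics/s1.png",si)
b=im[168:208,256:296].astype(float)
p=np.argwhere(b.min(2)>140)[:,::-1]+[256,168];W=np.array([px2w("top",*q,.028)[:2] for q in p],np.float32);print("tin",len(p),p.mean(0),W.mean(0),cv2.minEnclosingCircle(W))
print("coaster ref",px2w("top",276,187.2,.008))
A=crop("top",250,165,50,45,8,None,im);B=crop("side",310,170,50,45,8,None,si)
cv2.imwrite("pics/i.png",np.hstack([A,B]))
E
```

```text
14.4 [ 0.49477089 -0.29517212  0.30393363] [ 0.11  0.3   0.45  1.62 -0.14  1.24  0.88]
tin 346 [271.7716763  183.47398844] [0.65943986 0.07661641] ((0.6730105876922607, 0.08538413792848587), 0.06444872915744781)
coaster ref [0.6482984  0.06514046 0.008     ]
```

View pics/i.png

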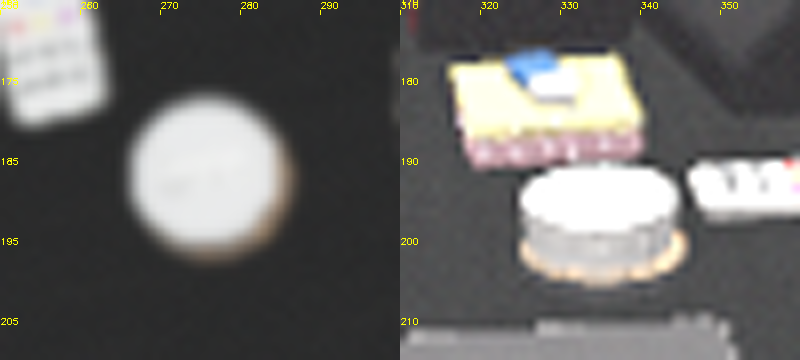

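```bash
python3 - <<'E'
from h import *
im=cv2.imread("pics/t1.png");b=im[172:206,263:296].astype(float)
w=np.clip((b[...,0]-60)/150,0,1) # blue channel: cork is low
yy,xx=np.mgrid[172:206,263:296];u=[(w*xx).sum()/w.sum(),(w*yy).sum()/w.sum()];print(u,w.sum(),px2w("top",*u,.0275))
im0=cv2.imread("pics/t0.png");b=im0[172:206,263:296].astype(float)
w=np.clip((b.max(2)-60)/100,0,1);u=[(w*xx).sum()/w.sum(),(w*yy).sum()/w.sum()];print("coaster",u,w.sum(),px2w("top",*u,.008))
E
```

```text
[np.float64(275.28451676528596), np.float64(186.20324974171126)] 283.92 [0.64726559 0.06621706 0.0275    ]
coaster [np.float64(275.8820804786259), np.float64(187.068094824536)] 310.89000000000004 [0.64885744 0.06546547 0.008     ]
```

```bash
python3 - <<'E'
from h import *
im=cv2.imread("pics/t1.png")
print("expected tin px",w2px("top",[.6489,.0655,.0275]), "cam",-ci("top")["R"].T@ci("top")["t"])
print(im[186,262:292,0],im[172:204,275,0])
c=np.array([275.2,186.2]);P=[]
big=im[...,0].astype(np.float32)
for a in np.arange(0,2*np.pi,np.pi/36):
    r=np.arange(5,16,.05);pts=c+np.outer(r,[np.cos(a),np.sin(a)])
    v=cv2.remap(big,pts[:,:1].astype(np.float32),pts[:,1:].astype(np.float32),cv2.INTER_LINEAR)[:,0]
    g=np.gradient(cv2.GaussianBlur(v[:,None],(1,21),4)[:,0]);P.append(np.r_[r[np.argmin(g)],c+r[np.argmin(g)]*np.r_[np.cos(a),np.sin(a)]])
P=np.array(P);W=np.array([px2w("top",*q[1:],.0275)[:2] for q in P])
from scipy.optimize import least_squares
f=least_squares(lambda q:np.hypot(*(W-q[:2]).T)-q[2],[.648,.066,.031],loss="soft_l1",f_scale=.001);print("tin fit",f.x,abs(f.fun).mean())
E
```

```text
expected tin px [[275.40187793 185.7211306 ]] cam [0.29159186 0.01308802 1.37809147]
[ 44  43  45  70 137 207 229 232 233 234 235 235 235 236 234 234 236 234
 234 233 232 221 177 122  81  53  45  44  45  45] [ 43  43  43  48  81 142 204 229 235 235 235 235 237 238 236 234 234 234
 234 234 234 230 213 155 105  71  50  44  43  43  42  44]
tin fit [0.64795676 0.06614243 0.03246275] 0.0007364215061680459
```

The tin is on the coaster, about 1 mm off centre, and the eraser is on the pad. Now the green driver.

drive_tool(
  commands=[
    [[0, 0, -1.045], [-4.9, -7.7, 0], 0],
    [[0, 0, -1.045], [-4.9, -7.7, 0], 0],
    [[0, 0, -1.045], [-4.9, -7.7, 0], 0],
    [[0, 0, -1.045], [-4.9, -7.7, 0], 0],
    [[0, 0, -1.045], [-4.9, -7.7, 5], 0],
    [[0, 0, -1.045], [-4.9, -7.7, 10], 0],
    [[0, 0, -1.045], [-4.9, -7.7, 15], 0],
    [[0, 0, -1.045], [-4.9, -7.7, 19], 0],
    [[0, 0, -1.045], [-4.9, -7.7, 19], 0],
    [[0, 0, -1.045], [-4.9, -7.7, 19], 0],
    [[0, 0, -1.045], [-4.9, -7.7, 19], 0],
    [[0, 0, -1.045], [-4.9, -7.7, 19], 0],
    [[0, 0, -1.045], [-4.9, -7.7, 19], 0],
  ],
)

```text
clock: 15.48
position: [0.4387, -0.3668, 0.1162]
ee_rot: [0.361, 3.106, -0.008]
force: [-0.2, -0.5, 0.4]
width: 0.499
gripper_force: 0.0
```

```bash
cat > drv.py <<'E'
from h import *
def drivers(si,boxes=(225,240,360,345)):
    for nm,h0,h1 in(("red",0,8),("green",45,75),("blue",105,130)):
        r=blob(si,h0,h1,boxes)
        if r is None:print(nm,None);continue
        W=np.array([px2w("side",*q,0.008)[:2] for q in r[2]]);m=W.mean(0);V=np.linalg.svd(W-m)[2];pr=(W-m)@V[0]
        print(nm,r[1],"mid",(m+V[0]*(pr.max()+pr.min())/2).round(4),"deg",np.degrees(np.arctan2(V[0,1],V[0,0])).round(1),"len",np.ptp(pr).round(4))
E
python3 - <<'E'
from drv import *
o=readout.observe();print(o["position"],o["ee_rot"],o["joints"].round(2),o["force"])
s=cams.get_image("side");drivers(s)
print(tool(np.array([.4355,-.3645,.004])-o["position"]))
cv2.imwrite("pics/j.png",crop("side",200,170,160,130,5,None,s))
E
```

```text
[ 0.43871035 -0.36682633  0.11616485] [ 0.36138667  3.10580671 -0.00802668] [ 0.43  0.46  0.23  1.86 -0.15  0.82  2.08] [-0.24068778 -0.4824623   0.41724996]
red 256 mid [ 0.4687 -0.4257] deg -11.4 len 0.0767
green 272 mid [ 0.4352 -0.3652] deg -13.8 len 0.1049
blue 458 mid [ 0.4949 -0.4941] deg -10.0 len 0.1174
[ 0.54  0.19 11.21]
```

View pics/j.png

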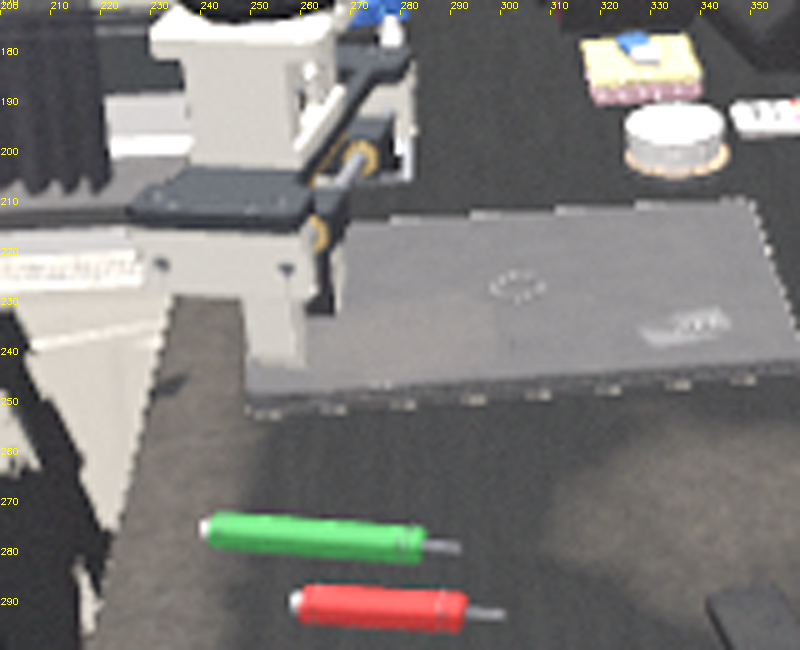

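Side view: the gripper is above green at (262,277), all the drivers are in place, and the tin is centred. Descending.

drive_tool(
  commands=[
    [[0, 0, 0], [0.4, 0.15, 8], 0],
    [[0, 0, 0], [0.4, 0.15, 8], 0],
    [[0, 0, 0], [0.4, 0.15, 8], 0],
    [[0, 0, 0], [0.4, 0.15, 11.1], 0],
    [[0, 0, 0], [0.4, 0.15, 11.1], 0],
    [[0, 0, 0], [0.4, 0.15, 11.1], 0],
    [[0, 0, 0], [0.4, 0.15, 11.1], 0],
    [[0, 0, 0], [0.4, 0.15, 11.1], -1],
    [[0, 0, 0], [0.4, 0.15, 11.1], -1],
    [[0, 0, 0], [0.4, 0.15, 11.1], -1],
    [[0, 0, 0], [0.4, 0.15, 11.1], -1],
    [[0, 0, 0], [0.4, 0.15, 11.1], -1],
    [[0, 0, 0], [0.4, 0.15, 11.1], -1],
    [[0, 0, 0], [0.4, 0.15, 11.1], -1],
  ],
  newtons=50,
)

```text
clock: 16.7
position: [0.435, -0.3645, 0.0033]
ee_rot: [0.36, 3.109, -0.006]
force: [-2.3, 1.2, 6.3]
width: 0.163
gripper_force: 50.0
```

drive_tool(
  commands=[
    [[0, 0, 0], [0, 0, -14], -1],
    [[0, 0, 0], [0, 0, -14], -1],
    [[0, 0, 0], [0, 0, -14], -1],
    [[0, 0, 0], [0, 0, -14], -1],
    [[0, 0, -0.26], [11.6, 48, -14], -1],
    [[0, 0, -0.26], [11.6, 48, -14], -1],
    [[0, 0, -0.26], [11.6, 48, -14], -1],
    [[0, 0, -0.26], [11.6, 48, -14], -1],
    [[0, 0, -0.26], [11.6, 48, -14], -1],
    [[0, 0, -0.26], [11.6, 48, -14], -1],
    [[0, 0, -0.26], [11.6, 48, -14], -1],
    [[0, 0, -0.26], [11.6, 48, -14], -1],
    [[0, 0, -0.26], [11.6, 48, -14], -1],
    [[0, 0, -0.26], [11.6, 48, -14], -1],
    [[0, 0, -0.26], [11.6, 48, -14], -1],
    [[0, 0, -0.26], [11.6, 48, -14], -1],
    [[0, 0, -0.26], [11.6, 48, -14], -1],
    [[0, 0, -0.26], [11.6, 48, -14], -1],
    [[0, 0, -0.26], [11.6, 48, -14], -1],
    [[0, 0, -0.26], [11.6, 48, -14], -1],
  ],
)

```text
clock: 18.37
position: [0.4301, 0.1285, 0.1404]
ee_rot: [-0.043, 3.131, -0.009]
force: [-0.1, -0.1, -1.1]
width: 0.164
gripper_force: 50.0
```

drive_tool(
  commands=[
    [[0, 0, 0], [0, 0, 6], -1],
    [[0, 0, 0], [0, 0, 7.5], -1],
    [[0, 0, 0], [0, 0, 7.5], -1],
    [[0, 0, 0], [0, 0, 7.5], -1],
    [[0, 0, 0], [0, 0, 7.5], -1],
  ],
)

```text
clock: 18.78
position: [0.4316, 0.1289, 0.0667]
ee_rot: [-0.043, 3.13, -0.008]
force: [0.6, 0.8, -0.2]
width: 0.164
gripper_force: 50.0
```

```bash
python3 - <<'E'
from drv import *
o=readout.observe();print(o["position"],o["ee_rot"],o["width"],o["joints"].round(2),o["force"])
print(tool(np.array([.4332,.1294,.06])-o["position"]))
s=cams.get_image("side");t=cams.get_image("top");cv2.imwrite("pics/sg.png",s);cv2.imwrite("pics/tg.png",t)
cv2.imwrite("pics/k.png",np.hstack([crop("side",245,140,55,75,8,None,s)[:,:400],crop("top",240,225,50,75,8,None,t)]))
E
```

```text
[0.43164239 0.12894569 0.06670319] [-0.04314634  3.12968677 -0.00812018] 0.16386607254335592 [-0.4   0.37 -0.02  2.17  0.03  0.59  1.15] [ 0.56440347  0.78031595 -0.19095125]
[-0.15  0.04  0.67]
```

View pics/k.png

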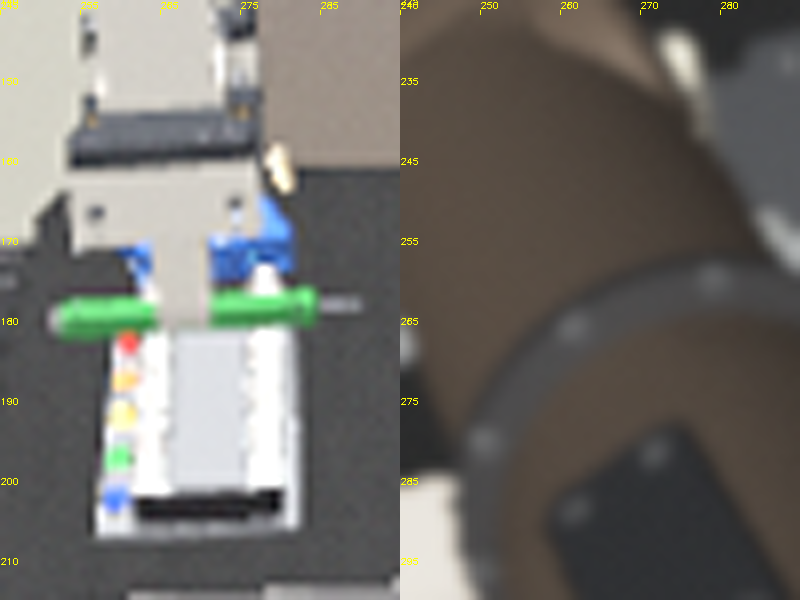

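Side view: green is held level over the rail with its tip pointing away. The handle runs from (252.5,180) to (284.7,177), and the strips run from red (261,182.5) to blue (259.4,202).

```bash
python3 - <<'E'
from drv import *
s=cv2.imread("pics/sg.png")
c=ci("side");C=-c["R"].T@c["t"]
def aty(u,v,y):
    q=px2w("side",u,v,0);d=q-C;return C+d*(y-C[1])/d[1]
for u,v in((252.5,179.5),(284.7,177.8)):print("handle end",aty(u,v,.129).round(4))
print("tip",aty(289.5,177.6,.129).round(4))
si=cv2.imread("pics/s0.png")
for nm,h0,h1,b in(("red",0,8,(255,178,266,186)),("or",9,19,(255,184,266,190)),("ye",20,36,(255,188,266,195)),("gr",45,80,(255,193,266,201)),("bl",105,130,(255,198,266,206))):
    r=blob(si,h0,h1,b,s=80);print(nm,r[0].round(1),r[1],px2w("side",*r[0],.0062).round(4))
# bar profile at clip4 row
print("front plate corner",px2w("side",245+97/8-.5,140+538/8-.5,0),px2w("side",245+300/8-.5,140+528/8-.5,0))
for z,v in((.035,190),):print([int(x) for x in si[190,252:290].mean(1)]);print(px2w("side",262,190,.033),px2w("side",277,190,.033))
E
```

```text
handle end [0.379  0.129  0.0704]
handle end [0.4861 0.129  0.0713]
tip [0.5021 0.129  0.0712]
red [261.  182.2] 4 [0.3943 0.2656 0.0062]
or [260. 188.] 1 [0.3941 0.2097 0.0062]
ye [261. 191.] 1 [0.3992 0.1813 0.0062]
gr [259.2 196.6] 5 [0.396  0.132  0.0062]
bl [259.1 201.9] 9 [0.3985 0.0874 0.0062]
front plate corner [0.39145361 0.06303679 0.        ] [0.47400657 0.06344218 0.        ]
[84, 76, 82, 83, 78, 72, 164, 240, 243, 213, 252, 253, 255, 255, 219, 223, 225, 226, 226, 226, 225, 225, 226, 224, 222, 253, 254, 255, 228, 196, 118, 78, 80, 81, 75, 78, 80, 81]
[0.40794725 0.12434226 0.033     ] [0.4583287  0.11826741 0.033     ]
```

drive_tool(
  commands=[
    [[0, 0, 0], [-0.1, 0, 2], -1],
    [[0, 0, 0], [-0.1, 0, 2.5], -1],
    [[0, 0, 0], [-0.1, 0, 3], -1],
    [[0, 0, 0], [-0.1, 0, 3.4], -1],
    [[0, 0, 0], [-0.1, 0, 3.8], -1],
    [[0, 0, 0], [-0.1, 0, 4.1], -1],
    [[0, 0, 0], [-0.1, 0, 4.3], -1],
    [[0, 0, 0], [-0.1, 0, 4.4], -1],
    [[0, 0, 0], [-0.1, 0, 4.4], -1],
    [[0, 0, 0], [-0.1, 0, 4.4], -1],
  ],
  newtons=60,
)

```text
clock: 19.72
position: [0.4327, 0.1294, 0.0231]
ee_rot: [-0.045, 3.129, -0.008]
force: [-6.8, -4.0, 29.9]
width: 0.167
gripper_force: 60.0
```

drive_tool(
  commands=[
    [[0, 0, 0], [0, 0, 0.15], -1],
    [[0, 0, 0], [0, 0, 0.15], -1],
    [[0, 0, 0], [0, 0, 0.15], -1],
    [[0, 0, 0], [0, 0, 0], -1],
    [[0, 0, 0], [0, 0, 0], -0.4],
    [[0, 0, 0], [0, 0, 0], -0.4],
    [[0, 0, 0], [0, 0, 0], -0.4],
    [[0, 0, 0], [0, 0, 0], -0.4],
    [[0, 0, 0], [0, 0, -8], -0.4],
    [[0, 0, 0], [0, 0, -8], -0.4],
    [[0, 0, 0], [0, 0, -8], -0.4],
    [[0, 0, 0], [0, 0, -8], -0.4],
  ],
)

```text
clock: 20.72
position: [0.4329, 0.1304, 0.1031]
ee_rot: [-0.046, 3.127, -0.006]
force: [0.3, 0.3, -0.9]
width: 0.3
gripper_force: 0.0
```

drive_tool(
  commands=[
    [[0, 0, 0.26], [0, -55, -12], 0],
    [[0, 0, 0.26], [0, -55, -12], 0],
    [[0, 0, 0.26], [0, -55, -12], 0],
    [[0, 0, 0.26], [0, -55, -12], 0],
    [[0, 0, 0.26], [0, -55, -12], 0],
    [[0, 0, 0.26], [0, -55, -12], 0],
    [[0, 0, 0.26], [0, -55, -12], 0],
    [[0, 0, 0.26], [0, -55, -12], 0],
    [[0, 0, 0.26], [0, -55, -12], 0],
    [[0, 0, 0.26], [0, -55, -12], 0],
    [[0, 0, 0.26], [0, -55, -12], 0],
    [[0, 0, 0.26], [0, -55, -12], 0],
    [[0, 0, 0.26], [0, -55, -12], 0],
    [[0, 0, 0.26], [0, -55, -12], 0],
    [[0, 0, 0.26], [0, -55, -12], 0],
    [[0, 0, 0.26], [0, -55, -12], 0],
  ],
)

```text
clock: 22.05
position: [0.4453, -0.4203, 0.2226]
ee_rot: [0.365, 3.111, -0.005]
force: [0.1, 0.5, -0.4]
width: 0.503
gripper_force: 0.0
```

```bash
cat > look.py <<'E'
from drv import *
s=cams.get_image("side");t=cams.get_image("top");cv2.imwrite("pics/sl.png",s);cv2.imwrite("pics/tl.png",t)
o=readout.observe();print(o["clock"],o["position"],o["ee_rot"],o["width"],o["force"].round(1))
def top(nm,h0,h1,box,z):
    r=blob(t,h0,h1,box)
    if r is None: return
    W=np.array([px2w("top",*q,z)[:2] for q in r[2]]);m=W.mean(0);V=np.linalg.svd(W-m)[2];pr=(W-m)@V[0]
    print("top",nm,r[0].round(1),r[1],(m+V[0]*(pr.max()+pr.min())/2).round(4),np.degrees(np.arctan2(V[0,1],V[0,0])).round(1),np.ptp(pr).round(4))
for nm,h0,h1 in(("red",0,8),("green",45,75),("blue",105,130)):
    top(nm+" desk",h0,h1,(380,165,460,245),.010); top(nm+" rail",h0,h1,(215,225,300,280),.030)
print("side desk:");drivers(s,(225,245,360,345))
E
python3 look.py
```

```text
22.15 [ 0.44617773 -0.41771054  0.22276019] [ 3.59150957e-01  3.11151123e+00 -2.53181624e-03] 0.5018855859647254 [0.6 0.  0.2]
top red desk [422.2 214.9] 68 [ 0.4483 -0.4211] 157.7 0.0368
top red rail [233.6 269.4] 14 [0.3908 0.2559] 106.4 0.0149
top green rail [268.1 249.2] 112 [0.4343 0.1296] -178.2 0.104
top blue desk [439.5 212.4] 22 [ 0.4439 -0.4839] -99.4 0.0191
top blue rail [283.9 257.9] 14 [0.3955 0.0823] -94.5 0.0141
side desk:
red 256 mid [ 0.4687 -0.4255] deg -12.1 len 0.0769
green None
blue 460 mid [ 0.4949 -0.4942] deg -10.0 len 0.1174
```

Green reads (.434,.130) in the rail at 1.8°, as wanted. Now red.

drive_tool(
  commands=[
    [[0, 0, -0.026], [-2.4, -0.25, 10], 0],
    [[0, 0, -0.026], [-2.4, -0.25, 18], 0],
    [[0, 0, -0.026], [-2.4, -0.25, 18], 0],
    [[0, 0, -0.026], [-2.4, -0.25, 18], 0],
    [[0, 0, -0.026], [-2.4, -0.25, 18], 0],
    [[0, 0, -0.026], [-2.4, -0.25, 18], 0],
    [[0, 0, -0.026], [-2.4, -0.25, 18], 0],
    [[0, 0, -0.026], [-2.4, -0.25, 18], 0],
    [[0, 0, -0.026], [-2.4, -0.25, 18], 0],
  ],
)

```text
clock: 22.9
position: [0.4722, -0.4286, 0.0469]
ee_rot: [0.319, 3.111, -0.008]
force: [0.0, 0.2, 0.2]
width: 0.505
gripper_force: 0.0
```

```bash
python3 - <<'E'
from drv import *
o=readout.observe();print(o["position"],o["ee_rot"]);drivers(cams.get_image("side"),(225,245,360,345));print(tool(np.array([.4687,-.4255,.004])-o["position"]))
E
```

```text
[ 0.47215338 -0.42864063  0.04687229] [ 0.31904668  3.1108763  -0.00840675]
red 255 mid [ 0.4687 -0.4257] deg -11.9 len 0.0769
green None
blue 460 mid [ 0.4949 -0.4942] deg -10.1 len 0.1175
[0.47 0.25 4.28]
```

drive_tool(
  commands=[
    [[0, 0, 0], [0.4, 0.2, 2], 0],
    [[0, 0, 0], [0.4, 0.2, 4.2], 0],
    [[0, 0, 0], [0.4, 0.2, 4.2], 0],
    [[0, 0, 0], [0.4, 0.2, 4.2], 0],
    [[0, 0, 0], [0.4, 0.2, 4.2], 0],
    [[0, 0, 0], [0.4, 0.2, 4.2], -1],
    [[0, 0, 0], [0.4, 0.2, 4.2], -1],
    [[0, 0, 0], [0.4, 0.2, 4.2], -1],
    [[0, 0, 0], [0.4, 0.2, 4.2], -1],
    [[0, 0, 0], [0.4, 0.2, 4.2], -1],
    [[0, 0, 0], [0.4, 0.2, 4.2], -1],
    [[0, 0, 0], [0.4, 0.2, 4.2], -1],
  ],
  newtons=50,
)

```text
clock: 23.95
position: [0.4682, -0.4256, 0.0029]
ee_rot: [0.32, 3.113, -0.006]
force: [-1.2, 1.3, 4.3]
width: 0.164
gripper_force: 50.0
```

drive_tool(
  commands=[
    [[0, 0, 0], [0, 0, -14], -1],
    [[0, 0, 0], [0, 0, -14], -1],
    [[0, 0, 0], [0, 0, -14], -1],
    [[0, 0, 0], [0, 0, -14], -1],
    [[0, 0, -0.232], [17.8, 66.5, -14], -1],
    [[0, 0, -0.232], [17.8, 66.5, -14], -1],
    [[0, 0, -0.232], [17.8, 66.5, -14], -1],
    [[0, 0, -0.232], [17.8, 66.5, -14], -1],
    [[0, 0, -0.232], [17.8, 66.5, -14], -1],
    [[0, 0, -0.232], [17.8, 66.5, -14], -1],
    [[0, 0, -0.232], [17.8, 66.5, -14], -1],
    [[0, 0, -0.232], [17.8, 66.5, -14], -1],
    [[0, 0, -0.232], [17.8, 66.5, -14], -1],
    [[0, 0, -0.232], [17.8, 66.5, -14], -1],
    [[0, 0, -0.232], [17.8, 66.5, -14], -1],
    [[0, 0, -0.232], [17.8, 66.5, -14], -1],
    [[0, 0, -0.232], [17.8, 66.5, -14], -1],
    [[0, 0, -0.232], [17.8, 66.5, -14], -1],
    [[0, 0, -0.232], [17.8, 66.5, -14], -1],
    [[0, 0, -0.232], [17.8, 66.5, -14], -1],
  ],
)

```text
clock: 25.62
position: [0.4282, 0.2426, 0.1391]
ee_rot: [-0.042, 3.13, -0.008]
force: [1.2, -0.8, -0.3]
width: 0.165
gripper_force: 49.8
```

drive_tool(
  commands=[
    [[0, 0, 0], [0, 0, 0], -1],
    [[0, 0, 0], [0, 0, 0], -1],
    [[0, 0, 0], [0, 0, 0], -1],
    [[0, 0, 0], [0, 0, 6], -1],
    [[0, 0, 0], [0, 0, 7.5], -1],
    [[0, 0, 0], [0, 0, 7.5], -1],
    [[0, 0, 0], [0, 0, 7.5], -1],
    [[0, 0, 0], [0, 0, 7.5], -1],
    [[0, 0, 0], [0, 0, 7.5], -1],
  ],
)

```text
clock: 26.37
position: [0.4309, 0.2404, 0.0659]
ee_rot: [-0.041, 3.128, -0.006]
force: [-0.4, -0.0, 0.3]
width: 0.167
gripper_force: 49.8
```

```bash
cat > held.py <<'E'
import sys
from drv import *
h0,h1,y=int(sys.argv[1]),int(sys.argv[2]),float(sys.argv[3])
s=cams.get_image("side");cv2.imwrite("pics/sh.png",s)
o=readout.observe();print(o["position"],o["ee_rot"],o["width"],o["gripper_force"],o["force"].round(1))
c=ci("side");C=-c["R"].T@c["t"]
hs=cv2.cvtColor(s,cv2.COLOR_BGR2HSV);e=w2px("side",o["position"])[0].astype(int);x0,y0=e-[35,12]
m=(hs[...,0]>=h0)&(hs[...,0]<=h1)&(hs[...,1]>110);m[:y0]=0;m[e[1]+6:]=0;m[:,:x0]=0;m[:,e[0]+35:]=0
p=np.argwhere(m)[:,::-1];print("tcp px",e,"u",p[:,0].min(),p[:,0].max(),len(p))
for u in(p[:,0].min()-.5,p[:,0].max()+.5):
    v=p[abs(p[:,0]-u)<3][:,1].mean();d=px2w("side",u,v,0)-C;print("end",(C+d*(y-C[1])/d[1]).round(4))
E
python3 held.py 0 8 .2613
python3 -c "
from h import *
o=readout.observe();print(tool(np.array([.4291,.2613,.0231])-o['position']))"
```

```text
[0.43084893 0.24065031 0.06586841] [-0.0411653   3.12751492 -0.00530883] 0.1657640128949139 49.83923248015344 [-0.4  0.2 -0.2]
tcp px [269 168] u 259 279 32
end [0.3898 0.2613 0.062 ]
end [0.4654 0.2613 0.0613]
[0.18 2.08 4.27]
```

drive_tool(
  commands=[
    [[0, 0, 0], [0, 2.05, 0], -1],
    [[0, 0, 0], [0, 2.05, 0], -1],
    [[0, 0, 0], [0, 2.05, 0], -1],
    [[0, 0, 0], [0, 2.05, 1], -1],
    [[0, 0, 0], [0, 2.05, 1], -1],
    [[0, 0, 0], [0, 2.05, 1], -1],
  ],
  newtons=60,
)

```text
clock: 26.92
position: [0.4288, 0.2598, 0.0534]
ee_rot: [-0.041, 3.131, -0.01]
force: [-1.0, 0.9, 0.3]
width: 0.164
gripper_force: 59.7
```

```bash
python3 held.py 0 8 .2613
python3 -c "
from h import *
o=readout.observe();print(tool(np.array([.4301,.2613,.0231])-o['position']))"
```

```text
[0.42893259 0.25996911 0.05359082] [-0.04148242  3.13089602 -0.0091795 ] 0.16348700366401456 59.6559754293412 [ 0.2 -0.9 -0.5]
tcp px [269 170] u 259 279 36
end [0.3894 0.2613 0.0562]
end [0.4651 0.2613 0.0571]
[-0.09  0.15  3.05]
```

drive_tool(
  commands=[
    [[0, 0, 0], [-0.2, 0.1, 1], -1],
    [[0, 0, 0], [-0.2, 0.1, 1.5], -1],
    [[0, 0, 0], [-0.2, 0.1, 2], -1],
    [[0, 0, 0], [-0.2, 0.1, 2.4], -1],
    [[0, 0, 0], [-0.2, 0.1, 2.8], -1],
    [[0, 0, 0], [-0.2, 0.1, 3.1], -1],
    [[0, 0, 0], [-0.2, 0.1, 3.2], -1],
    [[0, 0, 0], [-0.2, 0.1, 3.2], -1],
    [[0, 0, 0], [-0.2, 0.1, 3.2], -1],
  ],
)

```text
clock: 27.72
position: [0.4313, 0.2614, 0.0227]
ee_rot: [-0.042, 3.13, -0.008]
force: [-4.3, -3.5, 18.7]
width: 0.162
gripper_force: 60.0
```

drive_tool(
  commands=[
    [[0, 0, 0], [0, 0, 0.15], -1],
    [[0, 0, 0], [0, 0, 0.15], -1],
    [[0, 0, 0], [0, 0, 0.15], -1],
    [[0, 0, 0], [0, 0, 0], -1],
    [[0, 0, 0], [0, 0, 0], -0.4],
    [[0, 0, 0], [0, 0, 0], -0.4],
    [[0, 0, 0], [0, 0, 0], -0.4],
    [[0, 0, 0], [0, 0, 0], -0.4],
    [[0, 0, 0], [0, 0, -8], -0.4],
    [[0, 0, 0], [0, 0, -8], -0.4],
    [[0, 0, 0], [0, 0, -8], -0.4],
    [[0, 0, 0], [0, 0, -20], 0],
    [[0, 0, 0], [0, 0, -20], 0],
    [[0, 0, 0], [0, 0, -20], 0],
    [[0, 0, 0], [0, 0, -20], 0],
  ],
)

```text
clock: 28.97
position: [0.4321, 0.2649, 0.2287]
ee_rot: [-0.042, 3.122, 0.002]
force: [0.4, 0.2, 0.1]
width: 0.488
gripper_force: 0.0
```

drive_tool(
  commands=[
    [[0, 0, 0.2], [-6, -74, 0], 0],
    [[0, 0, 0.2], [-6, -74, 0], 0],
    [[0, 0, 0.2], [-6, -74, 0], 0],
    [[0, 0, 0.2], [-6, -74, 0], 0],
    [[0, 0, 0.2], [-6, -74, 0], 0],
    [[0, 0, 0.2], [-6, -74, 0], 0],
    [[0, 0, 0.2], [-6, -74, 0], 0],
    [[0, 0, 0.2], [-6, -74, 0], 0],
    [[0, 0, 0.2], [-6, -74, 0], 0],
    [[0, 0, 0.2], [-6, -74, 0], 0],
    [[0, 0, 0.2], [-6, -74, 0], 0],
    [[0, 0, 0.2], [-6, -74, 0], 0],
    [[0, 0, 0.2], [-6, -74, 0], 0],
    [[0, 0, 0.2], [-6, -74, 0], 0],
    [[0, 0, 0.2], [-6, -74, 0], 0],
    [[0, 0, 0.2], [-6, -74, 0], 0],
    [[0, 0, 0.2], [-6, -74, 0], 0],
    [[0, 0, 0.2], [-6, -74, 0], 0],
    [[0, 0, 0.2], [-6, -74, 0], 0],
    [[0, 0, 0.2], [-6, -74, 0], 0],
  ],
)

```text
clock: 30.63
position: [0.508, -0.4778, 0.2249]
ee_rot: [0.276, 3.12, -0.007]
force: [0.2, -0.0, -0.8]
width: 0.501
gripper_force: 0.0
```

drive_tool(
  commands=[
    [[0, 0, 0], [0, 0, 0], 0],
    [[0, 0, 0], [0, 0, 0], 0],
    [[0, 0, 0], [0, 0, 0], 0],
  ],
)

```text
clock: 30.88
position: [0.51, -0.4738, 0.2265]
ee_rot: [0.267, 3.118, -0.005]
force: [0.7, 0.9, -0.5]
width: 0.5
gripper_force: 0.0
```

```bash
python3 look.py; python3 -c "
from h import *
o=readout.observe();print(tool(np.array([.4953,-.4940,.004])-o['position']))"
```

```text
30.9833 [ 0.50984272 -0.47425298  0.22677556] [ 0.2676143   3.11799192 -0.00565936] 0.4960832463049733 [-1.2 -0.4  0.8]
top red rail [230.3 257.6] 90 [0.4298 0.2606] -175.7 0.085
top green rail [268.1 249.2] 112 [0.4343 0.1296] -178.2 0.104
top blue desk [438.3 200. ] 198 [ 0.4901 -0.4919] 169.2 0.1057
top blue rail [283.8 257.8] 13 [0.3959 0.0823] -90.3 0.0145
side desk:
red None
green None
blue 458 mid [ 0.4949 -0.4941] deg -10.0 len 0.1174
[ 1.37 -2.14 22.27]
```

Red reads as seated at (.430,.261). Now blue.

drive_tool(
  commands=[
    [[0, 0, 0], [1.3, -2, 10], 0],
    [[0, 0, 0], [1.3, -2, 18], 0],
    [[0, 0, 0], [1.3, -2, 18], 0],
    [[0, 0, 0], [1.3, -2, 18], 0],
    [[0, 0, 0], [1.3, -2, 18], 0],
    [[0, 0, 0], [1.3, -2, 18], 0],
    [[0, 0, 0], [1.3, -2, 18], 0],
    [[0, 0, 0], [1.3, -2, 18], 0],
  ],
)

```text
clock: 31.65
position: [0.4964, -0.4945, 0.0485]
ee_rot: [0.269, 3.116, -0.009]
force: [0.5, 0.4, 0.1]
width: 0.502
gripper_force: 0.0
```

```bash
python3 - <<'E'
from drv import *
o=readout.observe();print(o["position"],o["ee_rot"]);drivers(cams.get_image("side"),(225,245,360,345));print(tool(np.array([.4953,-.494,.004])-o["position"]))
E
```

```text
[ 0.49635381 -0.49449486  0.04850006] [ 0.26908808  3.11584524 -0.00904131]
red None
green None
blue 458 mid [ 0.4949 -0.4941] deg -10.0 len 0.1174
[0.18 0.05 4.45]
```

drive_tool(
  commands=[
    [[0, 0, 0], [0.15, 0.05, 2], 0],
    [[0, 0, 0], [0.15, 0.05, 4.4], 0],
    [[0, 0, 0], [0.15, 0.05, 4.4], 0],
    [[0, 0, 0], [0.15, 0.05, 4.4], 0],
    [[0, 0, 0], [0.15, 0.05, 4.4], 0],
    [[0, 0, 0], [0.15, 0.05, 4.4], -1],
    [[0, 0, 0], [0.15, 0.05, 4.4], -1],
    [[0, 0, 0], [0.15, 0.05, 4.4], -1],
    [[0, 0, 0], [0.15, 0.05, 4.4], -1],
    [[0, 0, 0], [0.15, 0.05, 4.4], -1],
    [[0, 0, 0], [0.15, 0.05, 4.4], -1],
    [[0, 0, 0], [0.15, 0.05, 4.4], -1],
  ],
  newtons=50,
)

```text
clock: 32.7
position: [0.4942, -0.4933, 0.0026]
ee_rot: [0.27, 3.118, -0.006]
force: [-1.3, 1.4, 3.0]
width: 0.166
gripper_force: 50.0
```

drive_tool(
  commands=[
    [[0, 0, 0], [0, 0, -14], -1],
    [[0, 0, 0], [0, 0, -14], -1],
    [[0, 0, 0], [0, 0, -14], -1],
    [[0, 0, 0], [0, 0, -14], -1],
    [[0, 0, -0.2], [15.9, 56, -14], -1],
    [[0, 0, -0.2], [15.9, 56, -14], -1],
    [[0, 0, -0.2], [15.9, 56, -14], -1],
    [[0, 0, -0.2], [15.9, 56, -14], -1],
    [[0, 0, -0.2], [15.9, 56, -14], -1],
    [[0, 0, -0.2], [15.9, 56, -14], -1],
    [[0, 0, -0.2], [15.9, 56, -14], -1],
    [[0, 0, -0.2], [15.9, 56, -14], -1],
    [[0, 0, -0.2], [15.9, 56, -14], -1],
    [[0, 0, -0.2], [15.9, 56, -14], -1],
    [[0, 0, -0.2], [15.9, 56, -14], -1],
    [[0, 0, -0.2], [15.9, 56, -14], -1],
    [[0, 0, -0.2], [15.9, 56, -14], -1],
    [[0, 0, -0.2], [15.9, 56, -14], -1],
    [[0, 0, -0.2], [15.9, 56, -14], -1],
    [[0, 0, -0.2], [15.9, 56, -14], -1],
  ],
)

```text
clock: 34.37
position: [0.432, 0.0888, 0.1388]
ee_rot: [-0.051, 3.13, -0.007]
force: [0.7, -1.1, -0.6]
width: 0.167
gripper_force: 50.0
```

drive_tool(
  commands=[
    [[0, 0, 0], [0, 0, 0], -1],
    [[0, 0, 0], [0, 0, 0], -1],
    [[0, 0, 0], [0, 0, 6], -1],
    [[0, 0, 0], [0, 0, 7.5], -1],
    [[0, 0, 0], [0, 0, 7.5], -1],
    [[0, 0, 0], [0, 0, 7.5], -1],
    [[0, 0, 0], [0, 0, 7.5], -1],
    [[0, 0, 0], [0, 0, 7.5], -1],
  ],
  newtons=60,
)

```text
clock: 35.03
position: [0.4344, 0.0858, 0.0655]
ee_rot: [-0.041, 3.128, -0.007]
force: [-0.3, 0.5, -0.7]
width: 0.163
gripper_force: 60.0
```

```bash
python3 held.py 105 130 .0854
python3 -c "
from h import *
o=readout.observe();print(tool(np.array([.4339,.0854,.0231])-o['position']))"
```

```text
[0.43441473 0.08607752 0.0654922 ] [-0.0413246   3.12732111 -0.00641334] 0.16721673765927791 59.9995987303555 [ 0.4 -0.1 -0.8]
tcp px [268 184] u 251 287 129
end [0.3758 0.0854 0.0702]
end [0.4956 0.0854 0.0708]
[ 0.11 -0.05  4.24]
```

drive_tool(
  commands=[
    [[0, 0, 0], [0.1, -0.05, 2], -1],
    [[0, 0, 0], [0.1, -0.05, 2.5], -1],
    [[0, 0, 0], [0.1, -0.05, 3], -1],
    [[0, 0, 0], [0.1, -0.05, 3.4], -1],
    [[0, 0, 0], [0.1, -0.05, 3.8], -1],
    [[0, 0, 0], [0.1, -0.05, 4.1], -1],
    [[0, 0, 0], [0.1, -0.05, 4.3], -1],
    [[0, 0, 0], [0.1, -0.05, 4.3], -1],
    [[0, 0, 0], [0.1, -0.05, 4.3], -1],
    [[0, 0, 0], [0.1, -0.05, 4.3], -1],
  ],
)

```text
clock: 35.92
position: [0.4329, 0.0853, 0.0222]
ee_rot: [-0.042, 3.129, -0.007]
force: [-6.6, -1.9, 30.9]
width: 0.164
gripper_force: 60.0
```

drive_tool(
  commands=[
    [[0, 0, 0], [0, 0, 0.15], -1],
    [[0, 0, 0], [0, 0, 0.15], -1],
    [[0, 0, 0], [0, 0, 0.15], -1],
    [[0, 0, 0], [0, 0, 0], -1],
    [[0, 0, 0], [0, 0, 0], -0.4],
    [[0, 0, 0], [0, 0, 0], -0.4],
    [[0, 0, 0], [0, 0, 0], -0.4],
    [[0, 0, 0], [0, 0, 0], -0.4],
    [[0, 0, 0], [0, 0, -8], -0.4],
    [[0, 0, 0], [0, 0, -8], -0.4],
    [[0, 0, 0], [0, 0, -8], -0.4],
    [[0, 0, 0], [0, 0, -20], 0],
    [[0, 0, 0], [0, 0, -20], 0],
    [[0, 0, 0], [0, 0, -20], 0],
  ],
)

```text
clock: 37.08
position: [0.43, 0.086, 0.2226]
ee_rot: [-0.042, 3.131, -0.009]
force: [1.2, 0.4, -0.4]
width: 0.465
gripper_force: 0.0
```

drive_tool(
  commands=[
    [[0, 0, 0], [-2, -42, 0], 0],
    [[0, 0, 0], [-2, -42, 0], 0],
    [[0, 0, 0], [-2, -42, 0], 0],
    [[0, 0, 0], [-2, -42, 0], 0],
    [[0, 0, 0], [-2, -42, 0], 0],
    [[0, 0, 0], [-2, -42, 0], 0],
    [[0, 0, 0], [-2, -42, 0], 0],
    [[0, 0, 0], [-2, -42, 0], 0],
    [[0, 0, 0], [-2, -42, 0], 0],
    [[0, 0, 0], [-2, -42, 0], 0],
    [[0, 0, 0], [-2, -42, 0], 0],
    [[0, 0, 0], [-2, -42, 0], 0],
    [[0, 0, 0], [-2, -42, 0], 0],
    [[0, 0, 0], [-2, -42, 0], 0],
  ],
)

```text
clock: 38.25
position: [0.4619, -0.3313, 0.2227]
ee_rot: [-0.045, 3.131, -0.006]
force: [-0.4, -0.2, 0.1]
width: 0.505
gripper_force: 0.0
```

```bash
python3 look.py; python3 - <<'E'
from h import *
t=cv2.imread("pics/tl.png");s=cv2.imread("pics/sl.png")
A=crop("top",210,170,90,105,5,None,t)[:525];B=crop("side",240,150,115,70,6,None,s)
B=cv2.resize(B,(350,213));B2=crop("side",243,160,50,50,7,None,s)
R=np.vstack([B2,B])[:525];cv2.imwrite("pics/m.png",np.hstack([A,R]))
E
```

```text
38.35 [ 0.46219006 -0.3312376   0.22306318] [-0.04632397  3.13012263 -0.00647327] 0.49714634127531065 [-0.5  0.8 -0.3]
top red rail [230.2 257.4] 89 [0.431  0.2608] -176.0 0.0826
top green rail [268.1 249. ] 111 [0.4343 0.1296] -178.3 0.104
top blue rail [280.9 246.7] 167 [0.4349 0.0856] -178.6 0.1189
side desk:
red None
green None
blue None
```

View pics/m.png

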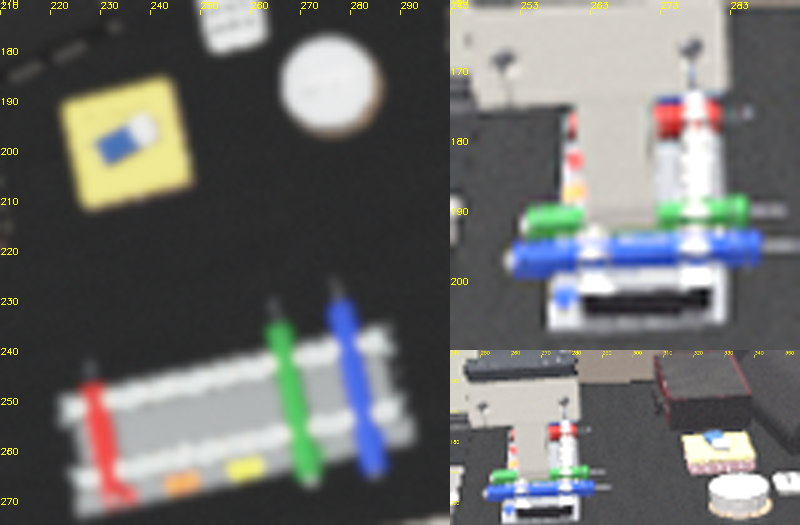

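Final view: red, green and blue are in clips 1, 4 and 5 with the rollers closed over them and the tips pointing away. The eraser is on the pad and the tin is centred on the coaster. Handing in.

```bash
python3 -c "
from cell import job
print(job.sign_off())"
```

```text
the job is handed in; nothing more can be done
None
```

I handed the job in with the eraser on the sticky notes, the tin about 1 mm off the coaster's centre, and red, green and blue (the drivers present) clicked into clips 1, 4 and 5, tips pointing away; sign-off gave no verdict.

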